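# Load the niche cabinet's pull-out tray and rehang its lift-off door

### The job

Put the games things away and close up the niche cabinet: lay every maraca-shaped motion controller in the wider left-hand bay of the cabinet's pulled-out tray and every remote in its narrower right-hand bay (left and right as seen facing the cabinet's front), each flat on the bay's floor, then push the tray fully home. After that lift the door out of the record stand, lower it until both of its hinge eyes are seated on the cabinet's two pintles, and swing it shut. Leave the other things on the shelf where they are and do not let the door fall over.

Things in the scene. Friction and masses are not known exactly. Their poses are not given: they have to be found in the camera images.
- cabinet: Low cherry cabinet fixed on the shelf, 240 deep (x) x 284 wide (y) x 170 mm tall (z); origin at the centre of its underside. Its open front is the plane x = -120 mm and faces -x. The tray runs in the upper half (the opening ends 158 mm up, under the 12 mm top board); fixed game cases fill the lower half.
- tray (a joint): How far the tray is pulled out of the cabinet (towards its -x), m: 0 fully home, 0.20 end stop; about 2 N of friction, stays where left. White tray 212 deep x 249 mm wide, walls and divider 14 mm high, 4-5 mm thick. Close it by pushing on its front board, 12 mm thick x 254 wide, from 7 mm under the floor to 53 mm above it, which ends 4 mm behind the cabinet's front.
- tray_front (a point): Middle of the top edge of the outer (-x) face of the tray's front board; 150 mm above the shelf. Axes as the cabinet's. Moves with the tray.
- bay_left (a point): Floor of the left (+y) bay of the tray, for the controllers: the bay is 124 mm wide (y), this point is midway across and 88 mm behind the inner face of the front board; the bay reaches 108 mm farther back. 97 mm above the shelf. Axes as the cabinet's. Moves with the tray.
- bay_right (a point): Floor of the right (-y) bay of the tray, for the remotes: the bay is 112 mm wide (y), this point is midway across and 88 mm behind the inner face of the front board; the bay reaches 108 mm farther back. 97 mm above the shelf. Axes as the cabinet's. Moves with the tray.
- pintle_low (a point): Lower hinge pintle of the cabinet, at the right-hand (-y) end of its front, 11.5 mm before the front plane and 8 mm outside the side board: an upright steel pin 9.5 mm in diameter, 24 mm tall (the top 7 mm tapers to a point 4 mm wide), standing on a shoulder 17 mm in diameter. This point: centre of the shoulder's top, at the foot of the pin, 40 mm above the shelf. Axes as the cabinet's.
- pintle_high (a point): Upper hinge pintle, straight above the lower one and alike, on a bracket 10 mm thick that reaches back to the side board. This point: at the foot of the pin, 128 mm above the shelf. The door's lower eye must come in from the side, between the two brackets, with the door 26 to 50 mm above its seated height, and then go straight down.
- door: Lift-off cherry door 16 thick (x) x 276 wide (y) x 150 mm tall (z), 0.32 kg, standing upright in the stand, top edge free. Origin: centre of the lower edge, under the centre of mass. Hinge edge at -y; outside face -x, knob 20 mm out at y 112, z 85 mm. Hung, its lower edge is 16 mm above the shelf and its free edge sags up to 6 mm; shut, its axes are the cabinet's; open square it is turned +90 deg about z.
- eye_low (a point): Lower hinge eye of the door, a steel tube 20 mm tall, 18 mm outside and 12 mm inside diameter, open at both ends, axis upright, 12 mm beyond the door's hinge edge (at y = -150 mm of the door). This point: centre of its lower mouth, 24 mm above the door's lower edge; it meets pintle_low when seated.
- eye_high (a point): Upper hinge eye of the door, the same tube 88 mm above the lower one (lower mouth 112 mm above the door's lower edge); it meets pintle_high when seated.
- stand: Record stand fixed on the shelf: a block 85 wide (x) x 200 long (y) x 52 mm tall with a groove 19 mm wide along y, 40 mm deep, whose floor is 12 mm above the shelf. Origin: centre of the underside. The door stands in the groove, its y along the stand's y.
- maraca_a: White maraca-shaped motion controller lying along its x axis: egg-shaped head 58 long x 50 wide x 46 mm tall at its +x end, straight handle 92 mm long, 30 wide and 30 mm tall at its -x end, 146 mm long over all, flat underside, 0.12 kg. Origin: centre of the underside, on the handle 15 mm from the head, within 6 mm of the centre of mass; z up.
- maraca_b: White maraca-shaped motion controller lying along its x axis: egg-shaped head 58 long x 50 wide x 46 mm tall at its +x end, straight handle 92 mm long, 30 wide and 30 mm tall at its -x end, 146 mm long over all, flat underside, 0.12 kg. Origin: centre of the underside, on the handle 15 mm from the head, within 6 mm of the centre of mass; z up.
- remote_a: Black remote, a slab 146 long (x) x 38 wide (y) x 24 mm thick (z), 0.11 kg. Origin: centre of the underside; z up.
- remote_b: Black remote, a slab 146 long (x) x 38 wide (y) x 24 mm thick (z), 0.11 kg. Origin: centre of the underside; z up.
- jar: Closed white ceramic jar, 92 mm wide, 99 mm tall; bystander. Origin: centre of the underside.
- bottle_opener: Stainless steel bottle opener, 150 long (x) x 42 wide x 14 mm thick, lying flat; bystander. Origin near its middle.
- coasters: Stack of round cork coasters, 96 mm wide, 18 mm high; bystander. Origin: centre of the underside.
- pint_glass: Empty straight glass, 82 mm wide, 120 mm tall; bystander. Origin: centre of the underside.
- dice_box: Grey lidded dice box, 100 x 70 x 28 mm; bystander. Origin: centre of the underside.
- flashlight: Aluminium flashlight, 140 long (x), 42 mm wide, lying; bystander. Origin near its middle, on the underside.
There are look-alikes about, which are no part of the job. Leave any red look-alike of the maraca_b alone. Leave any orange look-alike of the maraca_a alone.

How it is judged:
On the way, in this order (a step that is already met when the one before it is completed fails the run):
1. every controller present lies flat in the left bay and every remote present in the right bay of the tray (x of maraca_a in the frame of bay_left between -0.035 and 0.045 m and y of maraca_a in the frame of bay_left between -0.046 and 0.046 m and z of maraca_a in the frame of bay_left between -0.008 and 0.01 m and angle between each of maraca_a, maraca_b, remote_a, remote_b's own z axis and vertical below 0.15 rad and x of maraca_b in the frame of bay_left between -0.035 and 0.045 m and y of maraca_b in the frame of bay_left between -0.046 and 0.046 m and z of maraca_b in the frame of bay_left between -0.008 and 0.01 m and x of remote_a in the frame of bay_right between -0.035 and 0.045 m and y of remote_a in the frame of bay_right between -0.046 and 0.046 m and z of remote_a in the frame of bay_right between -0.008 and 0.01 m and x of remote_b in the frame of bay_right between -0.035 and 0.045 m and y of remote_b in the frame of bay_right between -0.046 and 0.046 m and z of remote_b in the frame of bay_right between -0.008 and 0.01 m), for 0.3 s.
2. the tray is pushed fully home (value of joint tray below 0.008 m), for 0.2 s.
3. the door is lowered onto the pintles, both eyes seated (distance between eye_low and pintle_low below 0.006 m and distance between eye_high and pintle_high below 0.006 m), for 0.3 s.
4. the door is swung shut on its pintles (all of step 3 and angle between the y axis of door and the y axis of cabinet, either way round below 0.06 rad and y of door in the frame of cabinet above -0.03 m), for 0.3 s.
At the end, for the whole second after the job is handed in: Items lie flat (0.15 rad), controllers on the left bay's floor, remotes on the right's, origin within 46 mm of the bay point across, 35 mm before to 45 mm behind it, 10 mm in height; tray within 8 mm of home; both eyes within 6 mm of the pintle points; door shut within 0.06 rad; all at rest (all of step 1 and all of step 4 and value of joint tray below 0.008 m and linear speed of each of door, maraca_a, maraca_b, remote_a, remote_b below 0.02 m/s and angular speed of door below 0.1 rad/s); the robot touches nothing.
It fails at once if a bystander (jar, bottle opener, coasters, pint glass, dice box, flashlight) is shifted by more than 50 mm (distance of any of jar, bottle_opener, coasters, pint_glass, dice_box, flashlight from where it was at the start of the episode above 0.05 m).
It fails at once if the jar or the pint glass is tipped over (angle between any of jar, pint_glass's own z axis and vertical above 0.6 rad).
It fails at once if the door falls over (leans more than 0.6 rad) (angle between door's own z axis and vertical above 0.6 rad).
Of maraca_a, maraca_b, remote_a, remote_b only 3 to 4 are there at a start; the rules pass over those that are not, and their reading is None.
At some moment in a run one of maraca_a, maraca_b, remote_a, remote_b may be knocked a few centimetres aside while the robot is not near it.
It also fails if it takes over 210 s, if anything falls off the work surface, if the arm or the gripper's body presses on something with over 40 N, if the wrist force passes 120 N, or if a joint passes its speed limit or range.

### The arm

A 6-joint arm with a two-finger parallel gripper is mounted at the origin on the work surface. World frame = base frame: x ahead of the robot, y to its left, z up, the work surface at z = 0. Lengths are in m, angles in rad, forces in N, time in s.
With the tool pointing down it reaches from about 0.4 to 0.825 m from the base axis. Payload 7 kg.
Tool frame: the origin (TCP) lies at the very end of the fingers, on their centre line; the grasp point (between the pads) lies 19 mm behind it (tcp_to_grasp is the distance from the TCP to the grasp point, in m); x points along the fingers, z is the direction in which the jaws open and shut, and the axes are right-handed (so a half turn about x gives the same grasp; the last joint's range is limited). The gripper opens to 88 mm and grips with 3 to 60 N. Pads are 19 mm wide; open, the fingers measure 130 mm over their backs; the gripper's body (78 mm by 193 mm) begins 47 mm behind the grasp point.
Start: joints at [-1.003, 0.359, 0.012, 0, -1.224, -0.288], TCP at [0.186, -0.649, 0.227] pointing down, gripper open.
Joint ranges: [-3.07, 3.07], [-1.43, 2.12], [-1.02, 1.25], [-3.03, 1.67], [-3.05, -0], [-3.03, 3.03]. Speed limits (rad/s): [2.39, 2.39, 3.01, 3.14, 3.14, 3.14].

### API

Orientations are given as [roll, pitch, yaw] about the fixed x, y, z axes, in that order (R = Rz(yaw) Ry(pitch) Rx(roll)).
In Python, from station import get_state, grab_frame, job_done, tcp_to_grasp gives the robot as it stands. The module is installed in compiled form; this text tells all that it offers.
- The arm moves only by the shell command python3 -m crank 'ROWS' [FORCE]. ROWS is JSON, a list of rows, each a list of 7 numbers: the shift along the tool's x, y, z in m, then the turn, a rotation vector about the tool's x, y, z in rad, then the opening, from 0 (shut) to 1 (fully open). In form: [[x, y, z, wx, wy, wz, fingers], ...]. A call has 1 to 10 rows; each row is the pose to reach, as a shift and turn from the pose commanded when the call began, along the tool's axes at that moment; what a row does not reach only later rows make up. A row lasts 1/8 s, in which the tool goes at most 62.5 mm and 10.7 degrees, less where a joint would pass 70% of its speed; a pose out of reach is approached as far as the arm can. A call with a gripper value outside its range is refused whole. The fingers move at their own pace and stop on an object; FORCE is the grip in N (left out, the last holds). Time passes only in rows, so rows that repeat a pose let the fingers close. It gives the time, the measured TCP pose, the force and the opening at its end, in the units of the state.
- get_state(): the state, without advancing time (a new reading comes with each control period).
- grab_frame(name): name is "side" or "top"; returns a dict with "pixels" (384x512x3 uint8, red, green, blue), "vfov" (degrees; the focal length in pixels is half the picture's height over the tangent of half this angle, whatever the lens; pixels are square), "cx", "cy" (the principal point, pixels), "k1" (the pictures are not rectified: a ray, as slopes to the right and down, at radius r is drawn at 1 + k1 r^2 times it, then the intrinsics apply), "extrinsics" (4x4, takes a point from world to camera coordinates). Camera axes: x right, y up, looking along -z (the intrinsics and any distortion apply to the point x, -y, -z); pixel columns grow to the right and rows downward; lengths in m; the calibration is good to about 2 mm. A picture is of the moment at which its call begins. There is no depth.
- job_done(): hands the job in, once; it reports no verdict.
The state is a dict: "t": time; "q": joint angles; "qd": joint speeds; "joint_efforts": joint torques, N m; "eef_pos": TCP position; "ee_rot": TCP orientation; "force": force on the tool from outside, world axes, zero at the start; "moment": the same for the moment, N m; "width": finger opening in m.
Only numpy, scipy, OpenCV 4.12 (cv2) and the standard library are available. Lean on these libraries where they do the work, as an engineer would, in place of code of your own. Each camera call takes 0.05 s, during which the arm holds its last target.

## Working session

There is one attempt and no reset: what is moved stays moved. The work goes in short steps, Python scripts to look and compute and a shell command to move; the robot and the scene stay as the last step left them, time stands still between calls to the robot, and variables do not carry over. Pictures are saved under pics/ and viewed, and the job is handed in when it is done.

```bash
mkdir -p pics; ls
cat > h.py <<'E'
import numpy as np, cv2
from station import get_state, grab_frame, job_done, tcp_to_grasp
from scipy.spatial.transform import Rotation as R
def snap(name,fn):
    f=grab_frame(name); cv2.imwrite('pics/'+fn+'.png',f['pixels'][:,:,::-1]); np.save('pics/'+fn+'.npy',f,allow_pickle=True); return f
def load(fn): return np.load('pics/'+fn+'.npy',allow_pickle=True).item()
def foc(f): return f['pixels'].shape[0]/2/np.tan(np.radians(f['vfov'])/2)
def KD(f):
    F=foc(f); return np.array([[F,0,f['cx']],[0,F,f['cy']],[0,0,1.]]),np.array([f['k1'],0,0,0.])
def ray(f,u,v):
    K,D=KD(f); p=cv2.undistortPoints(np.array([[[u,v]]],float),K,D)[0,0]
    E=np.array(f['extrinsics']); d=E[:3,:3].T@np.array([p[0],-p[1],-1]); o=-E[:3,:3].T@E[:3,3]; return o,d/np.linalg.norm(d)
def onz(f,u,v,z): o,d=ray(f,u,v); return o+d*(z-o[2])/d[2]
def proj(f,P):
    P=np.atleast_2d(np.asarray(P,float)); E=np.array(f['extrinsics']); c=(E[:3,:3]@P.T).T+E[:3,3]; c=c*[1,-1,-1]
    K,D=KD(f); return cv2.projectPoints(c.reshape(-1,1,3),np.zeros(3),np.zeros(3),K,D)[0][:,0]
def tri(f,a,g,b):
    o1,d1=ray(f,*a);o2,d2=ray(g,*b)
    s=np.linalg.lstsq(np.c_[d1,-d2],o2-o1,rcond=None)[0]; p=o1+s[0]*d1;q=o2+s[1]*d2; return (p+q)/2,np.linalg.norm(p-q)
E
python3 - <<'E'
from h import *
np.set_printoptions(precision=4,suppress=True)
s=get_state(); print(s); print(tcp_to_grasp)
for n in ('top','side'):
    f=snap(n,n+'0'); print(n,f['vfov'],f['cx'],f['cy'],f['k1']); print(np.array(f['extrinsics']))
    E=np.array(f['extrinsics']); print(-E[:3,:3].T@E[:3,3])
E
```

```text
pics
{'t': 0.0, 'q': array([-1.0029,  0.3594,  0.0111, -0.0003, -1.2241, -0.2881]), 'qd': array([-0.0004,  0.0016, -0.0017,  0.0013,  0.0005, -0.0017]), 'joint_efforts': array([ -0.0006, -58.2719,  29.3066,   6.9976,   0.0069,  -0.0002]), 'eef_pos': array([ 0.1863, -0.6483,  0.2256]), 'ee_rot': array([0.0936, 1.5692, 1.9441]), 'force': array([0.3187, 0.2795, 0.4937]), 'moment': array([-0.0104,  0.0114,  0.0049]), 'width': 0.08785543590739324}
0.0188
top 46.68265941683621 260.91677176758867 194.61663238154816 -0.04422176098608177
[[ 0.0029 -1.      0.0088 -0.1041]
 [ 0.992   0.004   0.1261 -0.5224]
 [-0.1262  0.0084  0.992  -1.6149]
 [ 0.      0.      0.      1.    ]]
[ 0.3147 -0.0885  1.6687]
side 53.33591395292291 260.9349531333197 189.40257716640286 -0.07070616600023943
[[-0.914  -0.4052  0.0202  0.4009]
 [ 0.2684 -0.5665  0.7792 -0.2728]
 [-0.3043  0.7176  0.6265 -1.1658]
 [ 0.      0.      0.      1.    ]]
[0.0849 0.8445 0.9348]
```

View pics/top0.png

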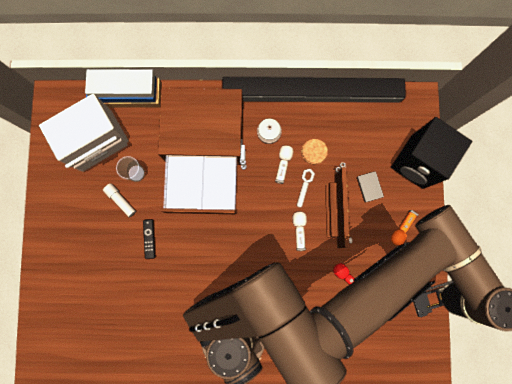

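View pics/side0.png

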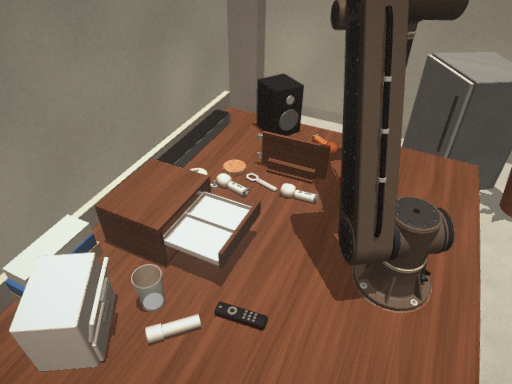

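Run:
```python
import cv2
t=cv2.imread('pics/top0.png'); s=cv2.imread('pics/side0.png')
cv2.imwrite('pics/c1.png',cv2.resize(t[70:270,140:300],None,fx=3.75/1.25,fy=3,interpolation=3))
cv2.imwrite('pics/c2.png',cv2.resize(t[110:300,265:435],None,fx=3.1,fy=3.1,interpolation=3))
cv2.imwrite('pics/c3.png',cv2.resize(s[120:280,90:350],None,fx=3,fy=3,interpolation=3))
```

```text
(no output)
```

View pics/c1.png

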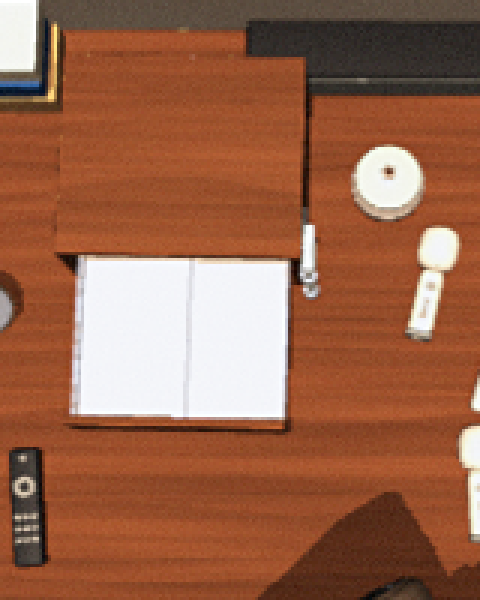

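View pics/c2.png

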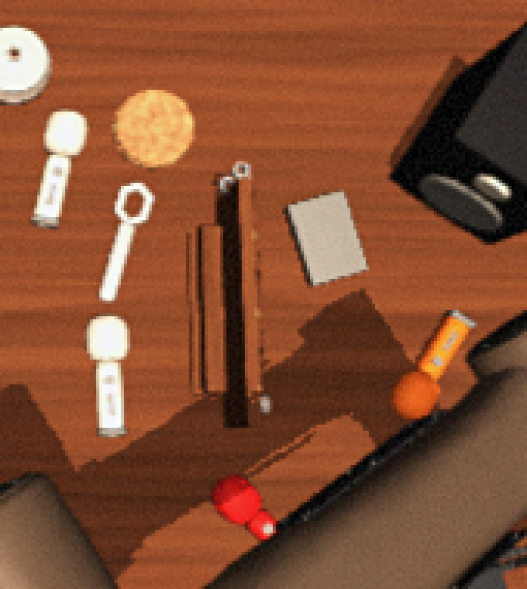

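View pics/c3.png

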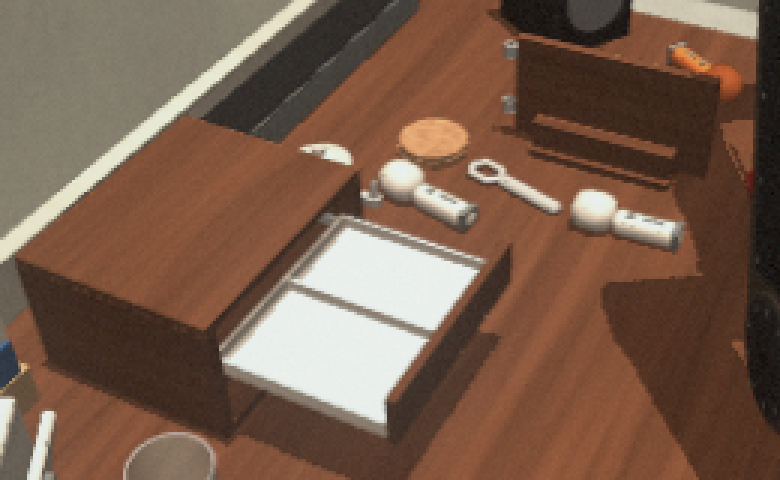

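Run:
```python
from h import *
np.set_printoptions(precision=4,suppress=True)
t=load('top0');s=load('side0')
c=lambda x,y:(140+x/3,70+y/3)
for n,(x,y),z in [('FL',(57,253),.17),('FR',(302,258),.17),('BR',(305,57),.17),('tray frontL',(68,426),.15),('tray frontR',(287,431),.15),('pintle hi top',(310,277),.152)]:
    print(n,onz(t,*c(x,y),z))
d=lambda x,y:(265+x/3.1,110+y/3.1)
print('m1',onz(t,*d(66,130),.03),onz(t,*d(44,222),.015))
print('m2',onz(t,*d(108,337),.03),onz(t,*d(112,432),.015))
print('door eye hi',onz(t,*d(241,170),.144),'stand')
e=lambda x,y:(90+x/3,120+y/3)
for n,(x,y),z in [('FR',(357,172),.17),('FL',(205,332),.17),('BL',(17,260),.17),('BR',(190,118),.17),('trayFR',(511,246),.15),('trayFL',(393,398),.15)]:
    print(n,onz(s,*e(x,y),z))
print('door top', onz(s,*e(517,36),.162),onz(s,*e(719,80),.162))
```

```text
FL [0.6435 0.2497 0.17  ]
FR [ 0.6388 -0.0311  0.17  ]
BR [ 0.8787 -0.0324  0.17  ]
tray frontL [0.4465 0.2351 0.15  ]
tray frontR [ 0.4419 -0.015   0.15  ]
pintle hi top [ 0.6203 -0.0399  0.152 ]
m1 [ 0.6855 -0.1973  0.03  ] [ 0.5747 -0.171   0.015 ]
m2 [ 0.4341 -0.2462  0.03  ] [ 0.3218 -0.2516  0.015 ]
door eye hi [ 0.6148 -0.3871  0.144 ] stand
FR [ 0.6378 -0.0161  0.17  ]
FL [0.642  0.2611 0.17  ]
BL [0.8743 0.2587 0.17  ]
BR [ 0.8682 -0.0236  0.17  ]
trayFR [0.4421 0.0043 0.15  ]
trayFL [0.453  0.2428 0.15  ]
door top [ 0.6029 -0.376   0.162 ] [ 0.3296 -0.3883  0.162 ]
```

Run:
```python
from h import *
t=load('top0');s=load('side0')
def crop(f,x0,y0,x1,y1,k,fn):
    im=f['pixels'][y0:y1,x0:x1,::-1]; cv2.imwrite('pics/'+fn+'.png',cv2.resize(im,None,fx=k,fy=k,interpolation=cv2.INTER_NEAREST))
crop(t,145,135,255,225,7,'n1'); crop(s,150,160,270,275,5,'n2'); crop(s,85,150,215,260,5,'n3')
```

```text
(no output)
```

View pics/n1.png

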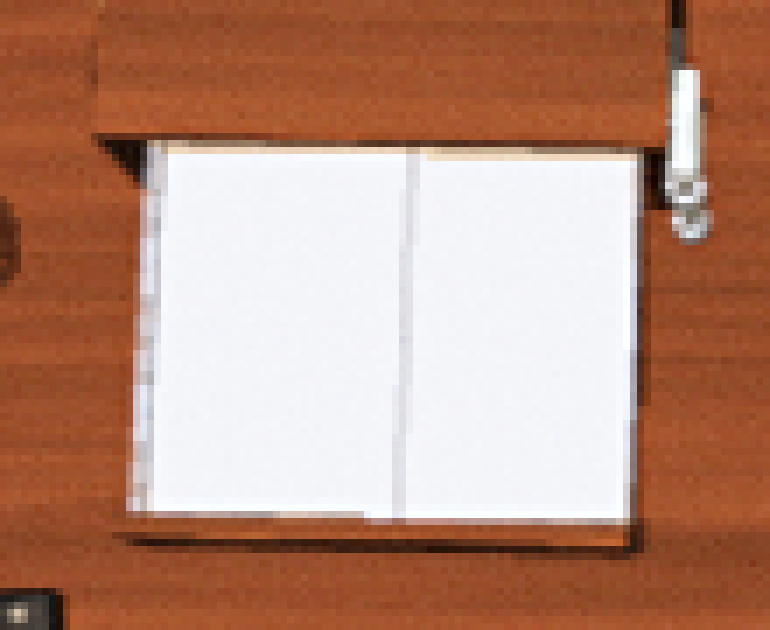

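View pics/n2.png

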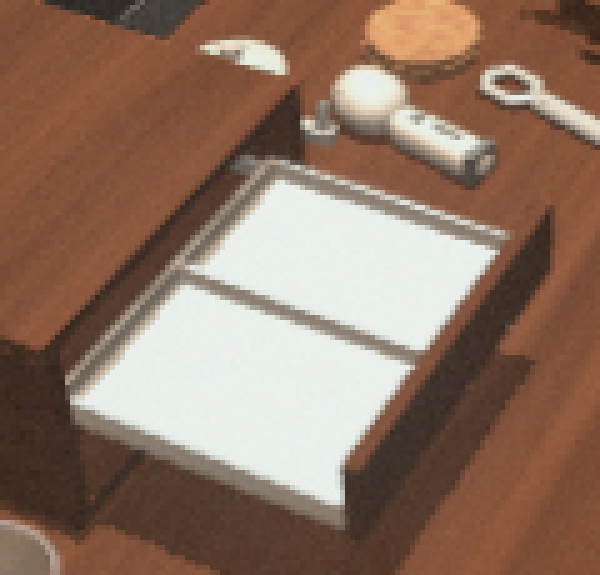

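Run:
```python
from h import *
np.set_printoptions(precision=4,suppress=True)
t=load('top0');s=load('side0')
A=lambda x,y:(145+x/7-.5,135+y/7-.5)
B=lambda x,y:(150+x/5-.5,160+y/5-.5)
for n,a,b,z in [('FL',(95,135),(45,352),.17),('FR',(672,148),(300,82),.17),('tFR',(640,540),(550,207),.15),('tFL',(128,530),(343,467),.15),('pin',(690,225),(320,103),.152),('divider front',(400,520),(420,357),.1),('divback',(413,152),(185,270),.11)]:
    print(n,tri(t,A(*a),s,B(*b)),onz(t,*A(*a),z),onz(s,*B(*b),z))
```

```text
FL (array([0.6469, 0.2543, 0.1648]), np.float64(0.0005655969052221846)) [0.6455 0.253  0.17  ] [0.6434 0.2584 0.17  ]
FR (array([ 0.6425, -0.0298,  0.1648]), np.float64(0.002946400198447711)) [ 0.64   -0.0306  0.17  ] [ 0.6403 -0.0237  0.17  ]
tFR (array([ 0.4515, -0.0147,  0.1361]), np.float64(0.0031382945259832967)) [ 0.4488 -0.0159  0.15  ] [0.4467 0.0005 0.15  ]
tFL (array([0.4585, 0.2389, 0.1412]), np.float64(0.010831820270818677)) [0.4527 0.2349 0.15  ] [0.4597 0.2469 0.15  ]
pin (array([ 0.6175, -0.0339,  0.1501]), np.float64(0.025779631830413652)) [ 0.6051 -0.0391  0.152 ] [ 0.6295 -0.0294  0.152 ]
divider front (array([0.4721, 0.1112, 0.104 ]), np.float64(0.020448724817724962)) [0.4629 0.1079 0.1   ] [0.4841 0.1102 0.1   ]
divback (array([0.6539, 0.1057, 0.1018]), np.float64(0.003654497424541738)) [0.6504 0.1038 0.11  ] [0.6502 0.1133 0.11  ]
```

```bash
cat > plan.py <<'E'
# python3 plan.py x y z jaw_deg : tool-frame delta to a tool-down pose whose jaw axis (tool z) points at jaw_deg in world xy
import sys
from h import *
def delta(p,jaw,down=True):
    s=get_state(); Rc=R.from_euler('xyz',s['ee_rot'])
    best=None
    for k in (0,180):
        a=np.radians(jaw+k); z=np.array([np.cos(a),np.sin(a),0]); x=np.array([0,0,-1.]); y=np.cross(z,x)
        Rt=R.from_matrix(np.c_[x,y,z]); w=(Rc.inv()*Rt).as_rotvec()
        if best is None or np.linalg.norm(w)<np.linalg.norm(best): best=w
    return Rc.inv().apply(np.array(p)-s['eef_pos']),best,s
if __name__=='__main__':
    a=list(map(float,sys.argv[1:5])); d,w,s=delta(a[:3],a[3])
    np.set_printoptions(precision=4,suppress=True)
    print('now',s['eef_pos'],'jaw dir deg',np.degrees(np.arctan2(*R.from_euler('xyz',s['ee_rot']).as_matrix()[[1,0],2])).round(2),'q6',s['q'][5].round(2),'t',s['t'])
    print('row',np.round(d,4),np.round(w,4),'rows>=',max(np.linalg.norm(d)/.0625,np.linalg.norm(w)/.187).round(1))
E
python3 - <<'E'
from h import *
np.set_printoptions(precision=4,suppress=True)
s=get_state(); print(R.from_euler('xyz',s['ee_rot']).as_matrix())
t=load('top0')
for n,u,v,z in [('jar',269,129,.09),('coast',315,151,.018),('glass',130,168,.06),('flash',118,200,.02),('remote',149,238.5,.024),('dice',370.5,187,.028),('opener',306,187,.01),('red',345,273,.03),('orange',404,228,.03)]: print(n,onz(t,u,v,z))
hsv=cv2.cvtColor(t['pixels'],cv2.COLOR_RGB2HSV)
m=((hsv[:,:,1]<70)&(hsv[:,:,2]>140)).astype(np.uint8)
n,l,st,c=cv2.connectedComponentsWithStats(m)
for i in range(1,n):
    if st[i,4]>60: print(st[i],c[i])
E
python3 plan.py 0.37 -0.25 0.25 90
```

```text
[[-0.0006 -0.9612 -0.276 ]
 [ 0.0014 -0.276   0.9612]
 [-1.      0.0002  0.0015]]
jar [ 0.7571 -0.1305  0.09  ]
coast [ 0.6924 -0.3071  0.018 ]
glass [0.6161 0.3798 0.06  ]
flash [0.502  0.4316 0.02  ]
remote [0.3593 0.3095 0.024 ]
dice [ 0.5539 -0.5125  0.028 ]
opener [ 0.5554 -0.2724  0.01  ]
red [ 0.2362 -0.4099  0.03  ]
orange [ 0.4006 -0.6329  0.03  ]
[    0    22   509    48 22024] [243.086   44.6382]
[  39   69  114   92 4335] [ 92.1541 109.1446]
[ 443   96   69  193 8036] [486.6725 186.9526]
[   0  117   30  267 5676] [ 10.7486 237.8878]
[258 119  23  24 410] [268.9122 129.9659]
[ 65 136  56  32 361] [ 92.385  151.8726]
[240 145   6  19  81] [242.4074 154.3827]
[276 146  17  37 317] [283.5899 162.0379]
[ 163  155   74   55 3785] [199.7881 182.395 ]
[129 165  15  15 176] [135.6932 172.5909]
[297 169  18  38 222] [304.4685 186.464 ]
[358 172  25  30 488] [370.2684 186.1434]
[103 184  32  33 344] [117.9419 198.9622]
[293 212  13  39 333] [299.7598 229.2282]
[459 253  19  13  73] [468.3014 259.3425]
[ 449  313   63   71 3723] [479.0808 352.6172]
now [ 0.1863 -0.6484  0.2257] jaw dir deg 106.02 q6 -0.29 t 0.1
row [-0.0238 -0.2866  0.3322] [ 0.2796  0.0015 -0.0004] rows>= 7.0
```

```bash
python3 -m crank '[[-0.024,-0.287,0.332,0.28,0,0,1],[-0.024,-0.287,0.332,0.28,0,0,1],[-0.024,-0.287,0.332,0.28,0,0,1],[-0.024,-0.287,0.332,0.28,0,0,1],[-0.024,-0.287,0.332,0.28,0,0,0.7],[-0.024,-0.287,0.332,0.28,0,0,0.7],[-0.024,-0.287,0.332,0.28,0,0,0.7],[-0.024,-0.287,0.332,0.28,0,0,0.7],[-0.024,-0.287,0.332,0.28,0,0,0.7]]' 20
python3 - <<'E'
from h import *
snap('top','top1');snap('side','side1')
E
```

```text
t: 1.23
eef_pos: [0.3706, -0.25, 0.2505]
ee_rot: [1.135, 1.571, 2.707]
force: [-0.0, -0.1, -0.3]
width: 0.0617
```

View pics/top1.png

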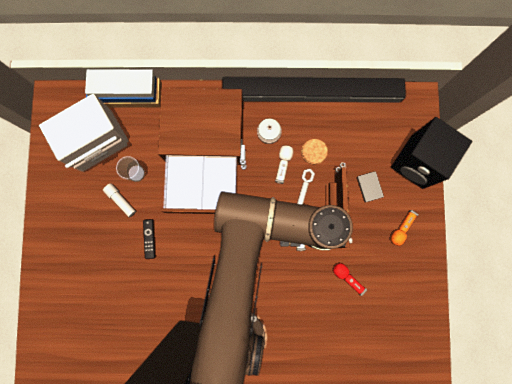

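View pics/side1.png

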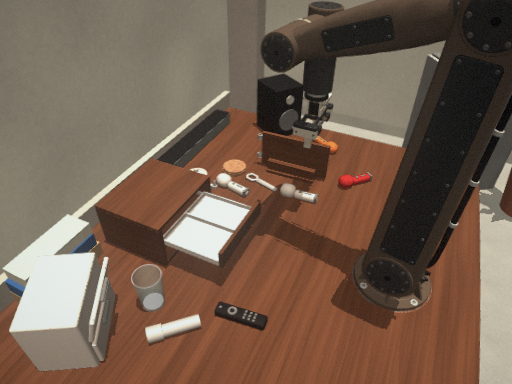

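Run:
```python
from h import *
s=load('side1'); p=proj(s,get_state()['eef_pos'])[0]; print(p)
im=s['pixels'][90:220,230:370,::-1].copy(); im=cv2.resize(im,None,fx=5,fy=5,interpolation=cv2.INTER_NEAREST)
cv2.circle(im,(int((p[0]+.5-230)*5),int((p[1]+.5-90)*5)),4,(0,255,0),1)
cv2.imwrite('pics/g1.png',im[:600])
t=load('top0')
# maraca axes by mask, white comps
for nm,(x0,y0,x1,y1) in {'m1':(273,143,296,186),'m2':(290,208,310,255)}.items():
    px=t['pixels'][y0:y1,x0:x1]; hsv=cv2.cvtColor(px,cv2.COLOR_RGB2HSV); m=((hsv[:,:,1]<110)&(hsv[:,:,2]>110)).astype(np.uint8)
    n,l,st,c=cv2.connectedComponentsWithStats(m); i=1+np.argmax(st[1:,4]); ys,xs=np.where(l==i)
    P=np.array([onz(t,a+x0,b+y0,.02)[:2] for a,b in zip(xs,ys)]); cc,(w,h),ang=cv2.minAreaRect(P.astype(np.float32)*1000); 
    mu=P.mean(0); u=np.linalg.svd(P-mu)[2][0]; u*=np.sign(u[0]); q=(P-mu)@u; 
    print(nm,cc,w,h,'axis deg',np.degrees(np.arctan2(u[1],u[0])),'ends',mu+u*q.min(),mu+u*q.max(),len(q))
px=t['pixels'][210:265,138:160]; m=(px.max(2)<70)
ys,xs=np.where(m); P=np.array([onz(t,a+138,b+210,.024)[:2] for a,b in zip(xs,ys)]); print(cv2.minAreaRect(P.astype(np.float32)*1000))
```

```text
[310.61085287 141.42041627]
m1 (640.3018798828125, -189.07086181640625) 49.74945831298828 146.21652221679688 axis deg -13.27712619684166 ends [ 0.56983484 -0.16878948] [ 0.71305081 -0.20258394] 366
m2 (389.6221923828125, -245.67141723632812) 48.35488510131836 140.6556396484375 axis deg 2.1809567746377216 ends [ 0.31905972 -0.24921541] [ 0.46019403 -0.24384055] 385
((359.5697021484375, 310.6792297363281), (144.88433837890625, 39.705360412597656), 5.192803859710693)
```

View pics/g1.png

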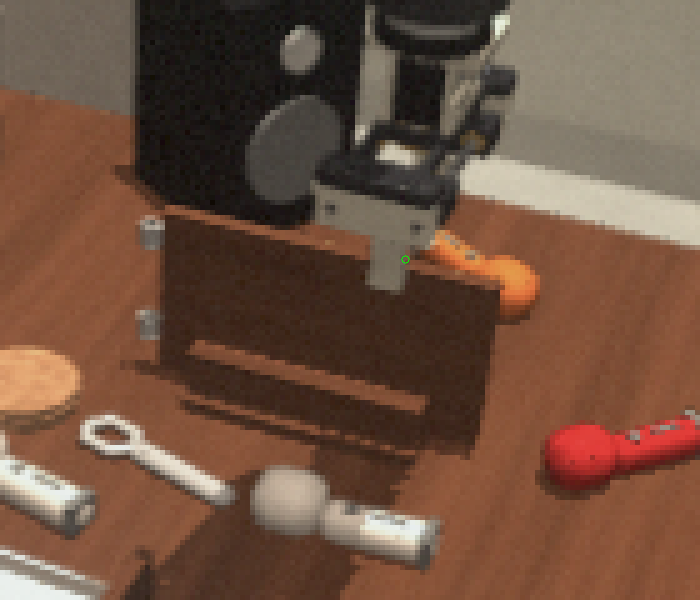

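```bash
python3 - <<'E'
from h import *
s=load('side1'); e=get_state()['eef_pos']
for dx in(-.0095,.0095):
  for dy in (.031,.052): print(dx,dy,(proj(s,e+[dx,dy,0])[0]+.5-[230,90])*5)
E
python3 plan.py 0.3895 -0.2465 0.20 92
```

```text
-0.0095 0.031 [404.70671603 284.86705109]
-0.0095 0.052 [394.84842353 300.24503897]
0.0095 0.031 [377.80404332 278.20877894]
0.0095 0.052 [367.66160939 293.44026979]
now [ 0.37   -0.2511  0.2503] jaw dir deg 89.92 q6 -1.42 t 1.325
row [ 0.0503 -0.0195  0.0046] [-0.0363  0.0001 -0.0007] rows>= 0.9
```

```bash
python3 -m crank '[[0.05,-0.016,0.0045,-0.036,0,0,0.7],[0.1,-0.016,0.0045,-0.036,0,0,0.7],[0.15,-0.016,0.0045,-0.036,0,0,0.7],[0.2,-0.016,0.0045,-0.036,0,0,0.7],[0.234,-0.016,0.0045,-0.036,0,0,0.7],[0.234,-0.016,0.0045,-0.036,0,0,0.7]]' 20
python3 - <<'E'
from h import *
snap('side','side2')
im=load('side2')['pixels'][140:230,230:350,::-1]; cv2.imwrite('pics/g2.png',cv2.resize(im,None,fx=5,fy=5))
E
python3 plan.py 0.386 -0.2465 0.016 92
```

```text
t: 2.08
eef_pos: [0.3837, -0.2468, 0.0143]
ee_rot: [1.385, 1.564, 2.988]
force: [-0.0, -0.5, 0.7]
width: 0.0616
now [ 0.3853 -0.247   0.016 ] jaw dir deg 91.93 q6 -1.4 t 2.125
row [-0.     -0.0007  0.0004] [-0.0012  0.0004 -0.0033] rows>= 0.0
```

View pics/g2.png

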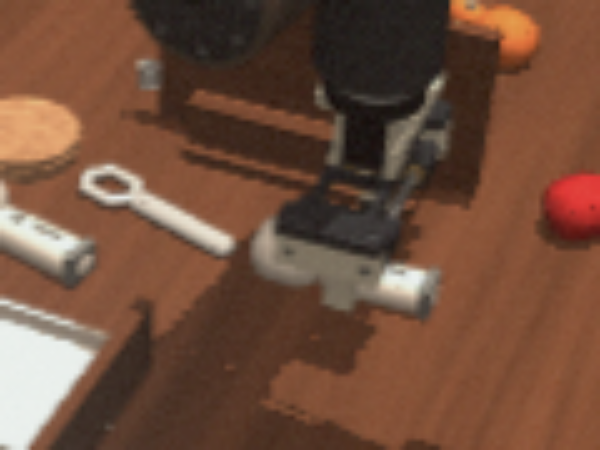

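```bash
python3 -m crank '[[0,0,0,0,0,0,0],[0,0,0,0,0,0,0],[0,0,0,0,0,0,0],[0,0,0,0,0,0,0],[-0.03,0,0,0,0,0,0],[-0.08,0,0,0,0,0,0],[-0.14,0,0,0,0,0,0],[-0.19,0,0,0,0,0,0],[-0.19,0,0,0,0,0,0]]' 25; python3 plan.py 0.550 0.1385 0.22 89
```

```text
t: 3.25
eef_pos: [0.3887, -0.2464, 0.2106]
ee_rot: [-1.842, 1.563, -0.235]
force: [1.0, 0.2, -1.5]
width: 0.0298
now [ 0.3887 -0.2464  0.2106] jaw dir deg 92.09 q6 -1.4 t 3.25
row [-0.0088 -0.1753  0.3787] [ 0.0539 -0.002   0.0078] rows>= 6.7
```

```bash
python3 plan.py 0.561 0.2015 0.215 89
```

```text
now [ 0.3887 -0.2464  0.2106] jaw dir deg 92.09 q6 -1.4 t 3.25
row [-0.0038 -0.1886  0.4413] [ 0.0539 -0.002   0.0078] rows>= 7.7
```

```bash
python3 -m crank '[[-0.004,-0.025,0.055,0.01,0,0,0],[-0.004,-0.05,0.11,0.02,0,0,0],[-0.004,-0.075,0.165,0.03,0,0.008,0],[-0.004,-0.1,0.22,0.04,0,0.008,0],[-0.004,-0.125,0.28,0.054,0,0.008,0],[-0.004,-0.15,0.34,0.054,0,0.008,0],[-0.004,-0.175,0.4,0.054,0,0.008,0],[-0.004,-0.1886,0.4413,0.054,0,0.008,0],[-0.004,-0.1886,0.4413,0.054,0,0.008,0],[-0.004,-0.1886,0.4413,0.054,0,0.008,0]]' ; python3 plan.py 0.561 0.2015 0.125 89
python3 - <<'E'
from h import *
snap('top','top3');snap('side','side3')
im=load('side3')['pixels'][90:290,80:300,::-1]; cv2.imwrite('pics/g3.png',cv2.resize(im,None,fx=3,fy=3))
E
```

```text
t: 4.5
eef_pos: [0.5583, 0.2016, 0.209]
ee_rot: [1.738, 1.56, -2.992]
force: [-0.2, 0.1, -1.2]
width: 0.0298
now [0.5583 0.2016 0.209 ] jaw dir deg 88.99 q6 -2.26 t 4.5
row [ 0.0839 -0.0036  0.0001] [-0.0002 -0.0018 -0.0105] rows>= 1.3
```

View pics/g3.png

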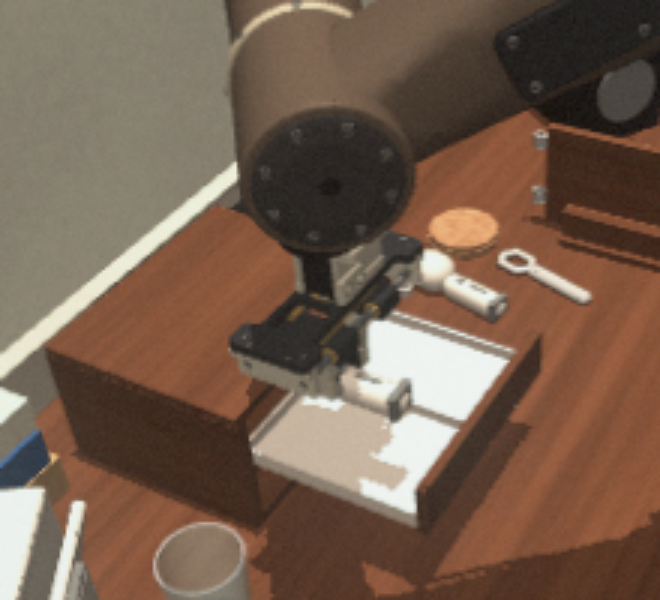

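View pics/top3.png

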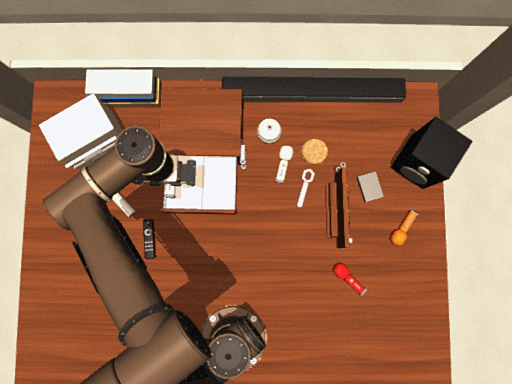

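```bash
python3 -m crank '[[0.04,-0.0036,0,0,0,-0.01,0],[0.08,-0.0036,0,0,0,-0.01,0],[0.084,-0.0036,0,0,0,-0.01,0],[0.088,-0.0036,0,0,0,-0.01,0],[0.091,-0.0036,0,0,0,-0.01,0],[0.091,-0.0036,0,0,0,-0.01,0]]' ; python3 plan.py 0.561 0.2015 0.115 89
python3 - <<'E'
from h import *
snap('side','side4')
im=load('side4')['pixels'][140:270,140:290,::-1]; cv2.imwrite('pics/g4.png',cv2.resize(im,None,fx=4,fy=4))
E
```

```text
t: 5.35
eef_pos: [0.5625, 0.202, 0.1205]
ee_rot: [-1.352, 1.567, 0.201]
force: [0.5, -0.2, -1.6]
width: 0.0298
now [0.5625 0.202  0.1205] jaw dir deg 88.95 q6 -2.26 t 5.35
row [ 0.0055  0.0015 -0.0006] [-0.0008  0.0007  0.0033] rows>= 0.1
```

View pics/g4.png

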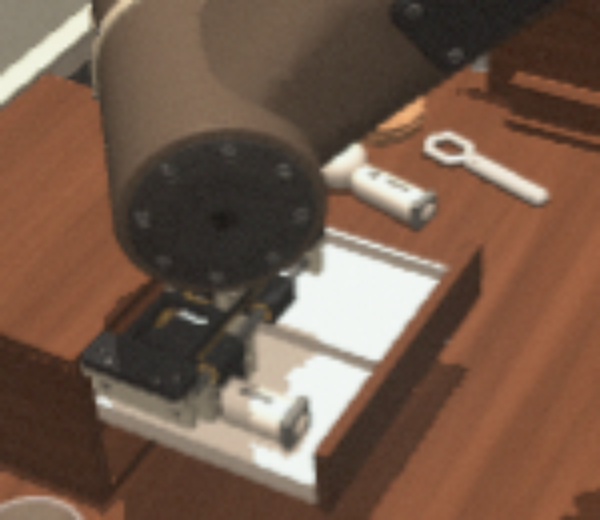

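Down 5 mm more, checking force, then release narrowly.

```bash
python3 -m crank '[[0.002,0,0,0,0,0,0],[0.004,0,0,0,0,0,0],[0.005,0,0,0,0,0,0],[0.0055,0,0,0,0,0,0],[0.0055,0,0,0,0,0,0]]'; python3 -m crank '[[0,0,0,0,0,0,0.55],[0,0,0,0,0,0,0.55],[0,0,0,0,0,0,0.55],[-0.03,0,0,0,0,0,0.55],[-0.08,0,0,0,0,0,0.55],[-0.12,0,0,0,0,0,0.55],[-0.12,0,0,0,0,0,0.55]]'; python3 plan.py 0.561 0.2015 0.115 89
```

```text
t: 6.02
eef_pos: [0.5621, 0.2018, 0.1143]
ee_rot: [-1.678, 1.569, -0.125]
force: [-1.3, -0.8, 2.5]
width: 0.0297
t: 6.9
eef_pos: [0.5636, 0.2028, 0.238]
ee_rot: [-1.158, 1.562, 0.395]
force: [0.2, -0.4, -0.6]
width: 0.0482
now [0.5636 0.2028 0.238 ] jaw dir deg 88.98 q6 -2.26 t 6.9
row [ 0.123   0.0036 -0.0017] [-0.0004  0.0035  0.0079] rows>= 2.0
```

```bash
python3 plan.py 0.637 -0.189 0.22 76.7
```

```text
now [0.5636 0.2028 0.238 ] jaw dir deg 88.98 q6 -2.26 t 6.9
row [ 0.0173 -0.0802 -0.3905] [0.2143 0.0043 0.0075] rows>= 6.4
```

```bash
python3 -m crank '[[0.017,-0.08,-0.39,0.214,0.004,0.007,0.6],[0.017,-0.08,-0.39,0.214,0.004,0.007,0.6],[0.017,-0.08,-0.39,0.214,0.004,0.007,0.6],[0.017,-0.08,-0.39,0.214,0.004,0.007,0.6],[0.017,-0.08,-0.39,0.214,0.004,0.007,0.6],[0.017,-0.08,-0.39,0.214,0.004,0.007,0.6],[0.017,-0.08,-0.39,0.214,0.004,0.007,0.6],[0.017,-0.08,-0.39,0.214,0.004,0.007,0.6],[0.017,-0.08,-0.39,0.214,0.004,0.007,0.6]]'; python3 plan.py 0.637 -0.189 0.016 76.7
python3 - <<'E'
from h import *
snap('side','side5'); t=snap('top','top5')
im=load('side5')['pixels'][90:270,130:350,::-1]; cv2.imwrite('pics/g5.png',cv2.resize(im,None,fx=3.5,fy=3.3))
im=t['pixels'][130:260,130:330,::-1]; cv2.imwrite('pics/g6.png',cv2.resize(im,None,fx=3.5,fy=3.5))
E
```

```text
t: 8.02
eef_pos: [0.6346, -0.1888, 0.2168]
ee_rot: [2.268, 1.564, -2.676]
force: [-0.2, -0.3, -0.1]
width: 0.0526
now [ 0.6346 -0.1888  0.2168] jaw dir deg 76.71 q6 -1.81 t 8.025
row [ 0.2008 -0.0034  0.0012] [ 0.0002 -0.0044 -0.0052] rows>= 3.2
```

View pics/g5.png

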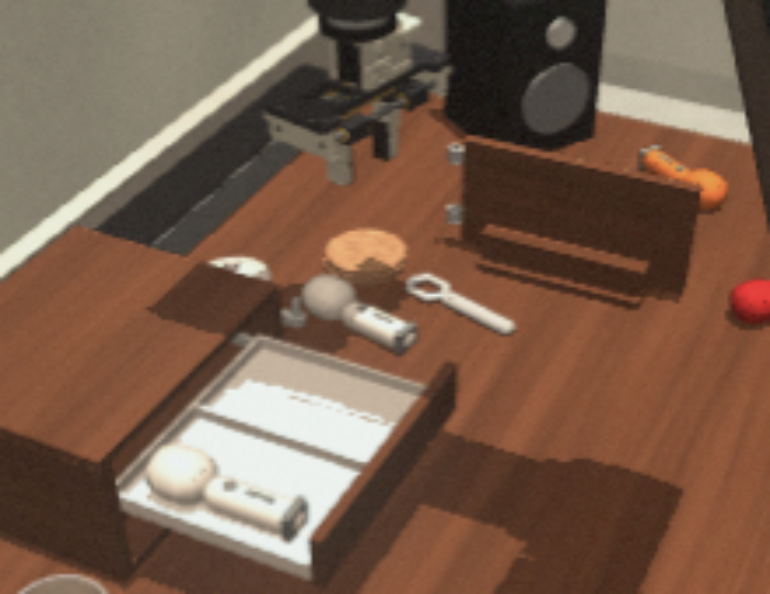

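View pics/g6.png

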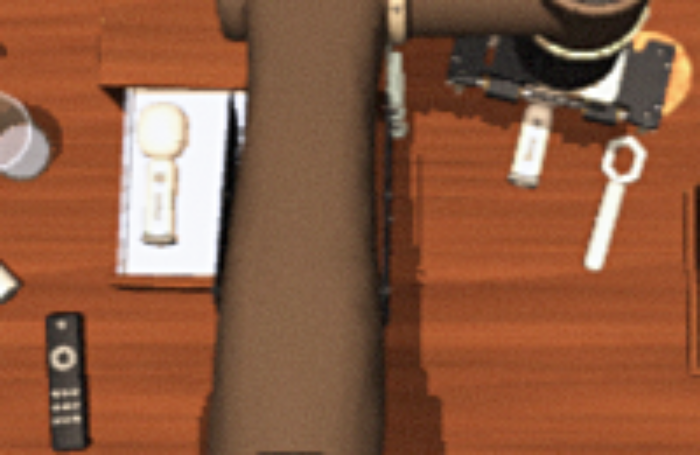

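```bash
python3 -m crank '[[0.05,-0.0034,0.001,0,0,-0.004,0.6],[0.1,-0.0034,0.001,0,0,-0.004,0.6],[0.15,-0.0034,0.001,0,0,-0.004,0.6],[0.185,-0.0034,0.001,0,0,-0.004,0.6],[0.2,-0.0034,0.001,0,0,-0.004,0.6],[0.2,-0.0034,0.001,0,0,-0.004,0.6]]'; python3 plan.py 0.637 -0.189 0.016 76.7
python3 - <<'E'
from h import *
snap('side','side6')
im=load('side6')['pixels'][120:230,180:300,::-1]; cv2.imwrite('pics/g7.png',cv2.resize(im,None,fx=5,fy=5))
E
```

```text
t: 8.88
eef_pos: [0.6372, -0.1893, 0.0171]
ee_rot: [2.863, 1.566, -2.08]
force: [0.1, -1.3, -0.2]
width: 0.0525
now [ 0.6372 -0.1893  0.0171] jaw dir deg 76.76 q6 -1.81 t 8.875
row [0.0011 0.0003 0.0003] [ 0.0011 -0.0048 -0.0014] rows>= 0.0
```

View pics/g7.png

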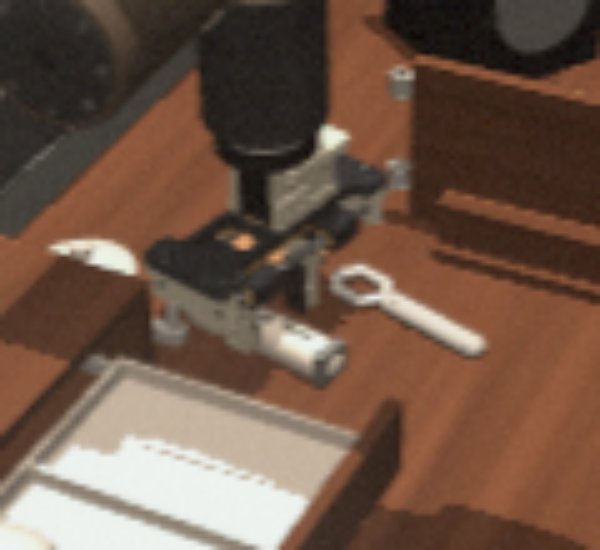

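```bash
python3 -m crank '[[0,0,0,0,0,0,0],[0,0,0,0,0,0,0],[0,0,0,0,0,0,0],[0,0,0,0,0,0,0],[-0.03,0,0,0,0,0,0],[-0.08,0,0,0,0,0,0],[-0.14,0,0,0,0,0,0],[-0.2,0,0,0,0,0,0],[-0.2,0,0,0,0,0,0]]'; python3 plan.py 0.561 0.142 0.215 89
```

```text
t: 10.05
eef_pos: [0.64, -0.1899, 0.2235]
ee_rot: [-1.952, 1.561, -0.613]
force: [0.6, 0.1, -2.7]
width: 0.0299
now [ 0.64   -0.1899  0.2235] jaw dir deg 76.71 q6 -1.81 t 10.05
row [0.006  0.1532 0.3049] [-0.2145 -0.0047  0.0088] rows>= 5.5
```

```bash
python3 -m crank '[[0.006,0.03,0.05,-0.04,0,0.009,0],[0.006,0.06,0.1,-0.09,0,0.009,0],[0.006,0.085,0.15,-0.13,0,0.009,0],[0.006,0.11,0.2,-0.17,0,0.009,0],[0.006,0.13,0.25,-0.21,0,0.009,0],[0.006,0.153,0.305,-0.2145,0,0.009,0],[0.006,0.153,0.305,-0.2145,0,0.009,0],[0.006,0.153,0.305,-0.2145,0,0.009,0]]'; python3 plan.py 0.561 0.142 0.12 89;  python3 - <<'E'
from h import *
snap('side','side8')
im=load('side8')['pixels'][120:270,140:320,::-1]; cv2.imwrite('pics/g8.png',cv2.resize(im,None,fx=4,fy=4))
E
```

```text
t: 11.05
eef_pos: [0.5582, 0.1427, 0.2091]
ee_rot: [1.909, 1.558, -2.82]
force: [0.4, -0.8, -1.5]
width: 0.0297
now [0.5582 0.1427 0.2091] jaw dir deg 89.03 q6 -2.17 t 11.05
row [ 0.089  -0.0039 -0.0002] [ 0.0005 -0.0042 -0.0119] rows>= 1.4
```

View pics/g8.png

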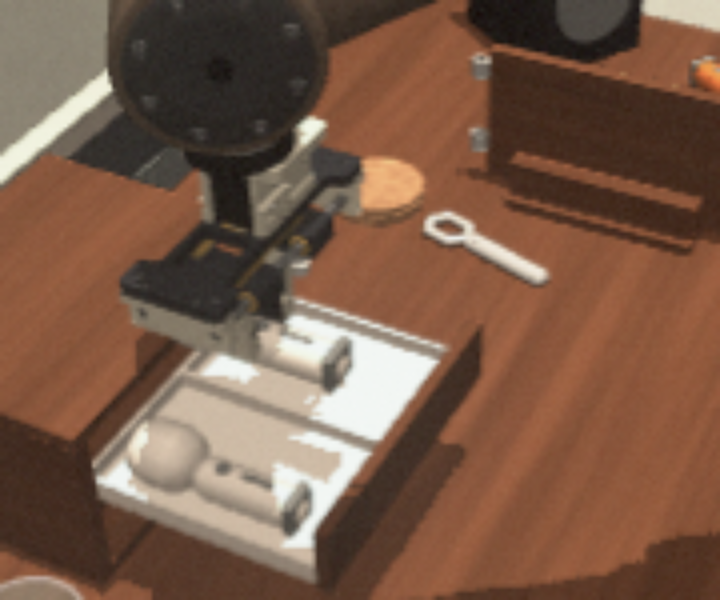

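```bash
python3 -m crank '[[0.04,-0.0039,0,0,0,-0.012,0],[0.08,-0.0039,0,0,0,-0.012,0],[0.087,-0.0039,0,0,0,-0.012,0],[0.09,-0.0039,0,0,0,-0.012,0],[0.092,-0.0039,0,0,0,-0.012,0],[0.0935,-0.0039,0,0,0,-0.012,0],[0.0935,-0.0039,0,0,0,-0.012,0]]'; python3 plan.py 0.561 0.142 0.115 89
```

```text
t: 11.98
eef_pos: [0.562, 0.1426, 0.1171]
ee_rot: [-2.415, 1.567, -0.861]
force: [-0.6, 0.6, -1.5]
width: 0.0296
now [0.562  0.1426 0.1171] jaw dir deg 88.99 q6 -2.18 t 11.975
row [ 0.0021  0.001  -0.0006] [-0.0001 -0.0028  0.0025] rows>= 0.0
```

```bash
python3 -m crank '[[0.001,0,0,0,0,0,0],[0.002,0,0,0,0,0,0],[0.0025,0,0,0,0,0,0],[0.0025,0,0,0,0,0,0]]'; python3 -m crank '[[0,0,0,0,0,0,0.5],[0,0,0,0,0,0,0.5],[0,0,0,0,0,0,0.5],[-0.03,0,0,0,0,0,0.5],[-0.08,0,0,0,0,0,0.5],[-0.12,0,0,0,0,0,0.8],[-0.12,0,0,0,0,0,0.8]]'; python3 plan.py 0.3595 0.3105 0.22 95
```

```text
t: 12.48
eef_pos: [0.5626, 0.1426, 0.1154]
ee_rot: [-2.26, 1.566, -0.706]
force: [-0.5, -1.0, 7.3]
width: 0.03
t: 13.35
eef_pos: [0.5633, 0.1436, 0.2376]
ee_rot: [-1.621, 1.563, -0.068]
force: [-0.4, -0.1, -1.4]
width: 0.0584
now [0.5633 0.1436 0.2376] jaw dir deg 89.01 q6 -2.18 t 13.35
row [0.016  0.2068 0.1634] [-0.1046 -0.0008  0.0074] rows>= 4.2
```

```bash
python3 -m crank '[[0,0.207,0.163,-0.105,0,0.007,0.75],[0,0.207,0.163,-0.105,0,0.007,0.75],[0,0.207,0.163,-0.105,0,0.007,0.75],[0,0.207,0.163,-0.105,0,0.007,0.75],[0,0.207,0.163,-0.105,0,0.007,0.75],[0,0.207,0.163,-0.105,0,0.007,0.75],[0,0.207,0.163,-0.105,0,0.007,0.75]]'; python3 plan.py 0.3595 0.3105 0.009 95.2;  python3 - <<'E'
from h import *
snap('side','side9');snap('top','top9')
im=load('side9')['pixels'][150:350,120:320,::-1]; cv2.imwrite('pics/g9.png',cv2.resize(im,None,fx=3,fy=3))
E
```

```text
t: 14.22
eef_pos: [0.358, 0.3089, 0.2327]
ee_rot: [2.136, 1.564, -2.489]
force: [-0.1, -0.1, -1.2]
width: 0.0655
now [0.358  0.3089 0.2327] jaw dir deg 94.96 q6 -2.61 t 14.225
row [ 0.2236 -0.003   0.0024] [-0.0041 -0.0039 -0.0061] rows>= 3.6
```

View pics/g9.png

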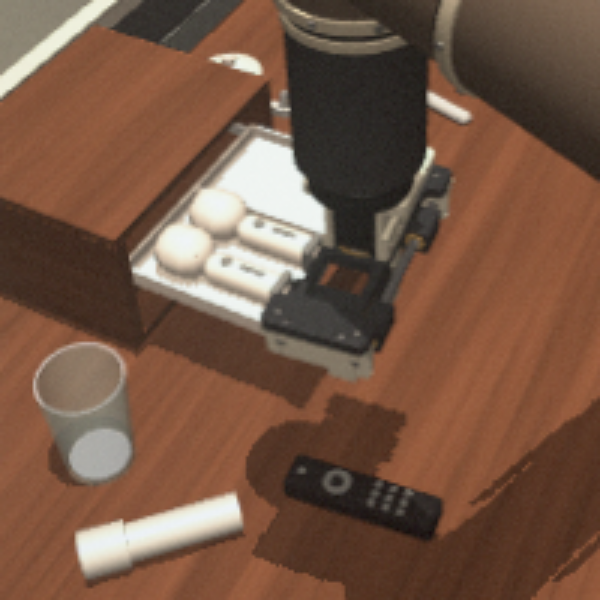

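View pics/top9.png

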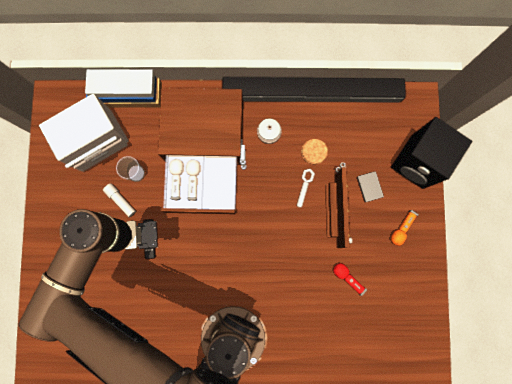

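```bash
python3 -m crank '[[0.05,-0.003,0.0024,-0.004,0,-0.005,0.75],[0.1,-0.003,0.0024,-0.004,0,-0.005,0.75],[0.15,-0.003,0.0024,-0.004,0,-0.005,0.75],[0.2,-0.003,0.0024,-0.004,0,-0.005,0.75],[0.223,-0.003,0.0024,-0.004,0,-0.005,0.75],[0.223,-0.003,0.0024,-0.004,0,-0.005,0.75]]'; python3 -m crank '[[0,0,0,0,0,0,0],[0,0,0,0,0,0,0],[0,0,0,0,0,0,0],[0,0,0,0,0,0,0],[-0.03,0,0,0,0,0,0],[-0.08,0,0,0,0,0,0],[-0.14,0,0,0,0,0,0],[-0.2,0,0,0,0,0,0],[-0.22,0,0,0,0,0,0],[-0.22,0,0,0,0,0,0]]'; python3 plan.py 0.56 0.05 0.22 89
```

```text
t: 15.08
eef_pos: [0.3591, 0.3094, 0.0083]
ee_rot: [2.724, 1.563, -1.898]
force: [0.3, 0.8, 1.0]
width: 0.0656
t: 16.32
eef_pos: [0.3593, 0.3125, 0.2317]
ee_rot: [-1.525, 1.57, 0.137]
force: [-0.3, 0.0, -1.5]
width: 0.0379
now [0.3593 0.3125 0.2317] jaw dir deg 95.24 q6 -2.61 t 16.325
row [ 0.0118 -0.1759 -0.2797] [0.1089 0.0001 0.001 ] rows>= 5.3
```

```bash
python3 -m crank '[[0.005,-0.035,-0.055,0.02,0,0,0],[0.005,-0.07,-0.11,0.04,0,0,0],[0.005,-0.1,-0.165,0.07,0,0,0],[0.005,-0.14,-0.22,0.1,0,0,0],[0.005,-0.176,-0.28,0.109,0,0,0],[0.005,-0.176,-0.28,0.109,0,0,0],[0.005,-0.176,-0.28,0.109,0,0,0],[0.005,-0.176,-0.28,0.109,0,0,0]]'; python3 plan.py 0.561 0.05 0.105 89;  python3 - <<'E'
from h import *
snap('side','side10');snap('top','top10')
im=load('side10')['pixels'][120:270,140:320,::-1]; cv2.imwrite('pics/g10.png',cv2.resize(im,None,fx=4,fy=4))
E
```

```text
t: 17.32
eef_pos: [0.559, 0.0498, 0.2249]
ee_rot: [2.615, 1.567, -2.115]
force: [-0.7, 0.3, -1.0]
width: 0.0378
now [0.559  0.0498 0.2249] jaw dir deg 89.01 q6 -2.03 t 17.325
row [ 0.1199 -0.0022  0.0007] [ 0.0001 -0.0034 -0.002 ] rows>= 1.9
```

View pics/g10.png

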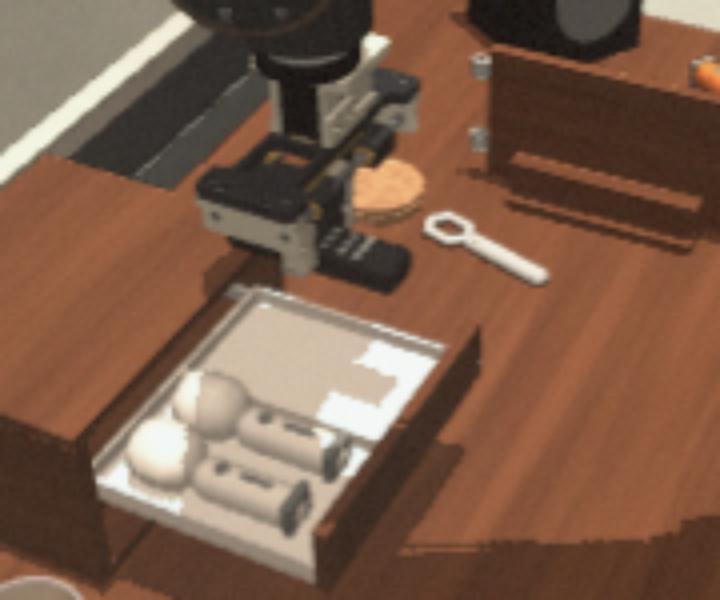

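```bash
python3 -m crank '[[0.05,-0.002,0.001,0,0,-0.002,0],[0.1,-0.002,0.001,0,0,-0.002,0],[0.112,-0.002,0.001,0,0,-0.002,0],[0.115,-0.002,0.001,0,0,-0.002,0],[0.118,-0.002,0.001,0,0,-0.002,0],[0.119,-0.002,0.001,0,0,-0.002,0],[0.12,-0.002,0.001,0,0,-0.002,0]]';python3 plan.py 0.561 0.05 0.105 89
```

```text
t: 18.3
eef_pos: [0.5634, 0.0502, 0.108]
ee_rot: [-1.98, 1.565, -0.427]
force: [-2.0, -0.2, 11.9]
width: 0.0372
now [0.5634 0.0502 0.108 ] jaw dir deg 89.02 q6 -2.03 t 18.3
row [ 0.003   0.0024 -0.0002] [ 0.0004 -0.0022  0.0052] rows>= 0.1
```

Contact (12 N). Release.

```bash
python3 -m crank '[[-0.002,0,0,0,0,0,0.65],[-0.002,0,0,0,0,0,0.65],[-0.002,0,0,0,0,0,0.65],[-0.03,0,0,0,0,0,0.65],[-0.08,0,0,0,0,0,0.65],[-0.13,0,0,0,0,0,0.65],[-0.14,0,0,0,0,0,0]]'; python3 plan.py 0.40 0.095 0.25 89
```

```text
t: 19.18
eef_pos: [0.5634, 0.0506, 0.2497]
ee_rot: [-1.744, 1.563, -0.191]
force: [0.2, 0.5, -1.3]
width: 0.0517
now [0.5634 0.0506 0.2497] jaw dir deg 89.0 q6 -2.03 t 19.175
row [-0.0016  0.1641  0.0415] [ 0.     -0.0013  0.0075] rows>= 2.7
```

```bash
python3 -m crank '[[0,0.05,0.03,0,0,0,0],[0,0.11,0.06,0,0,0,0],[0,0.155,0.062,0,0,-0.1,0],[0,0.155,0.062,0,0,-0.2,0],[0,0.155,0.062,0,0,-0.2,0],[0,0.155,0.062,0,0,-0.2,0]]' 20
python3 - <<'E'
from h import *
snap('side','side11');t=snap('top','top11')
s=load('side11')
cv2.imwrite('pics/g11.png',cv2.resize(s['pixels'][120:270,140:320,::-1],None,fx=4,fy=4))
cv2.imwrite('pics/g12.png',cv2.resize(t['pixels'][120:250,130:300,::-1],None,fx=4,fy=4))
st=get_state(); print(st['eef_pos'],R.from_euler('xyz',st['ee_rot']).as_matrix().round(3),st['width'])
E
```

```text
t: 19.92
eef_pos: [0.4079, 0.1154, 0.2455]
ee_rot: [-1.585, 1.37, -0.031]
force: [-0.5, 0.2, -0.4]
width: 0.0007
[0.40848726 0.11530994 0.24534004] [[ 0.199 -0.98   0.019]
 [-0.007  0.018  1.   ]
 [-0.98  -0.199 -0.003]] 0.00041666390694888324
```

View pics/g11.png

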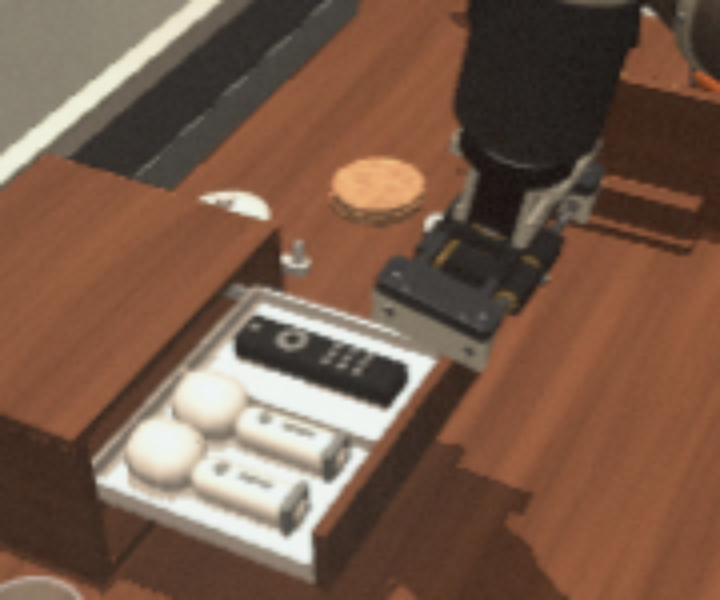

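View pics/g12.png

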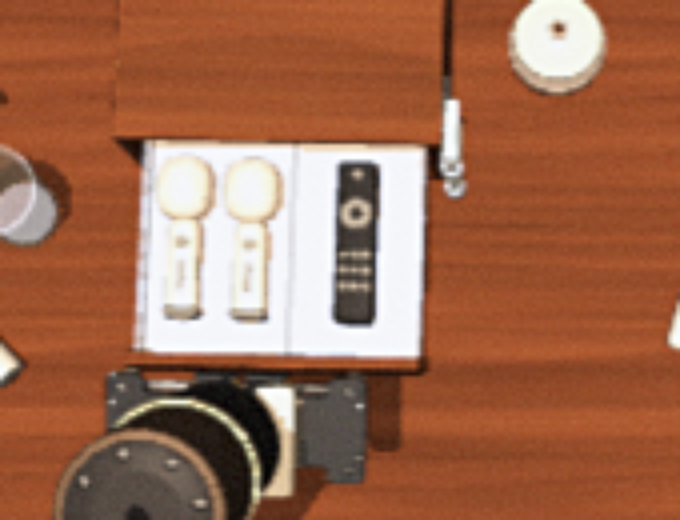

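```bash
python3 -m crank '[[0.05,0.01,0,0,0,0,0],[0.1,0.02,0,0,0,0,0],[0.1225,0.025,0,0,0,0,0],[0.1225,0.025,0,0,0,0,0],[0.1265,0.0054,0.0004,0,0,0,0],[0.1273,0.0015,0.0005,0,0,0,0],[0.1281,-0.0024,0.0006,0,0,0,0],[0.1297,-0.0102,0.0007,0,0,0,0],[0.1317,-0.02,0.0009,0,0,0,0],[0.1337,-0.03,0.001,0,0,0,0]]'
python3 - <<'E'
from h import *
st=get_state(); print(st['eef_pos'],st['force'])
E
```

```text
t: 21.28
eef_pos: [0.4644, 0.1143, 0.1203]
ee_rot: [-1.589, 1.37, -0.036]
force: [-2.7, -1.2, 1.3]
width: 0.0008
[0.46435692 0.11428746 0.12029622] [-2.67690346 -1.17250697  1.25466236]
```

```bash
python3 -m crank '[[0.0026,-0.0127,0,0,0,0,0],[0.0052,-0.0255,0,0,0,0,0],[0.0078,-0.038,0,0,0,0,0],[0.0103,-0.051,0,0,0,0,0],[0.0129,-0.0637,0,0,0,0,0],[0.0155,-0.0764,0,0,0,0,0],[0.0181,-0.089,0,0,0,0,0],[0.0207,-0.102,0,0,0,0,0],[0.0233,-0.1147,0,0,0,0,0],[0.0259,-0.1274,0,0,0,0,0]]'
python3 - <<'E'
from h import *
st=get_state(); print(st['eef_pos'],st['force'])
E
```

```text
t: 22.52
eef_pos: [0.5947, 0.1123, 0.1203]
ee_rot: [-1.587, 1.369, -0.033]
force: [-2.4, 0.2, -1.3]
width: 0.0004
[0.5947298  0.11229514 0.12029164] [-2.41767724  0.2363697  -1.32556217]
```

```bash
python3 -m crank '[[0.0026,-0.0127,0,0,0,0,0],[0.0046,-0.0225,0,0,0,0,0],[0.0064,-0.0314,0,0,0,0,0],[0.0074,-0.0363,0,0,0,0,0],[0.008,-0.0392,0,0,0,0,0],[0.008,-0.0392,0,0,0,0,0]]'
python3 - <<'E'
from h import *
st=get_state(); print(st['eef_pos'],st['force'])
E
```

```text
t: 23.28
eef_pos: [0.6346, 0.1118, 0.1209]
ee_rot: [-1.585, 1.368, -0.031]
force: [0.1, -0.2, 1.0]
width: 0.0002
[0.63457686 0.11180592 0.12094275] [ 0.08485884 -0.16870689  0.95165587]
```

```bash
python3 -m crank '[[0.0003,-0.0015,0,0,0,0,0],[0.0006,-0.003,0,0,0,0,0],[0.0009,-0.0045,0,0,0,0,0],[0.0009,-0.0045,0,0,0,0,0]]'
python3 - <<'E'
from h import *
st=get_state(); print(st['eef_pos'],st['force'])
snap('side','side13')
s=load('side13')
cv2.imwrite('pics/g13.png',cv2.resize(s['pixels'][130:270,90:290,::-1],None,fx=4,fy=4))
E
```

```text
t: 23.78
eef_pos: [0.6386, 0.1116, 0.1207]
ee_rot: [-1.586, 1.369, -0.033]
force: [-2.0, 0.3, 1.4]
width: 0.0005
[0.63864817 0.11158835 0.12067025] [-2.01836224  0.26958731  1.36760399]
```

View pics/g13.png

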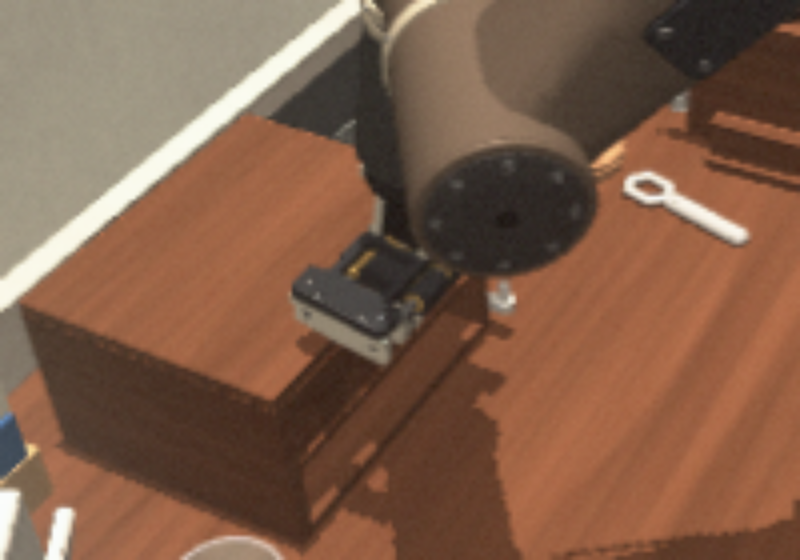

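Not yet at the stop (still only friction). Continue in 1.5 mm steps.

```bash
python3 -m crank '[[0.0003,-0.0015,0,0,0,0,0],[0.0006,-0.003,0,0,0,0,0],[0.0009,-0.0045,0,0,0,0,0],[0.0009,-0.0045,0,0,0,0,0]]'
python3 - <<'E'
from h import *
st=get_state(); print(st['eef_pos'],st['force'])
E
```

```text
t: 24.32
eef_pos: [0.6391, 0.1113, 0.1205]
ee_rot: [-1.592, 1.375, -0.039]
force: [-29.2, 9.2, 20.5]
width: 0.0008
[0.63906155 0.11134201 0.12045442] [-29.1839856    9.19459622  20.53758961]
```

```bash
python3 -m crank '[[-0.001,0.005,0,0,0,0,0],[-0.02,0.1,0,0,0,0,0],[-0.03,0.15,0,0,0,0,0],[-0.08,0.15,0,0,0,0.2,0],[-0.15,0.15,0,0,0,0.2,0],[-0.15,0.15,0,0,0,0.2,0.5],[-0.15,0.15,0,0,0,0.2,0.5]]'
python3 - <<'E'
from h import *
st=get_state(); print(st['eef_pos'],st['force'])
s=snap('side','side14');t=snap('top','top14')
cv2.imwrite('pics/g14.png',cv2.resize(s['pixels'][130:270,90:290,::-1],None,fx=4,fy=4))
cv2.imwrite('pics/g15.png',cv2.resize(t['pixels'][120:250,130:300,::-1],None,fx=4,fy=4))
E
```

```text
t: 25.2
eef_pos: [0.4674, 0.1155, 0.2397]
ee_rot: [-1.643, 1.565, -0.09]
force: [-0.4, -0.3, -1.3]
width: 0.0149
[0.46738081 0.11551199 0.23966116] [-0.35552871 -0.31973754 -1.3133264 ]
```

View pics/g14.png

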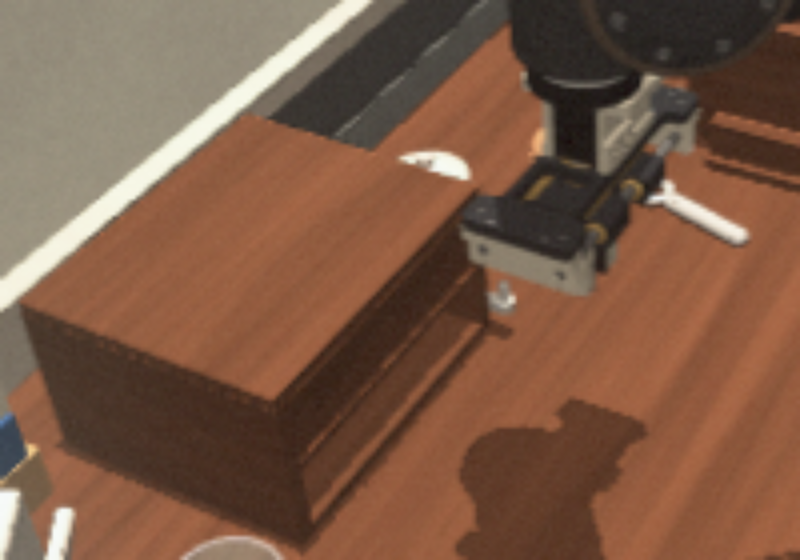

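View pics/g15.png

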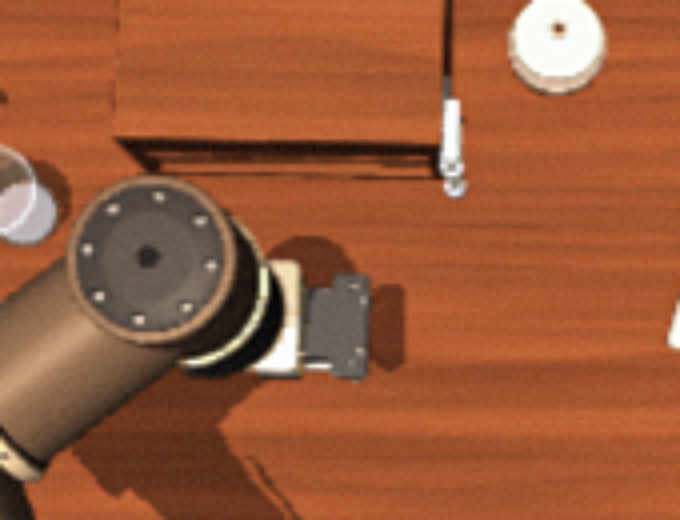

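Run:
```python
from h import *
np.set_printoptions(precision=2,suppress=True)
s=load('side14');t=load('top14')
ph=np.array([.628,-.037,.128]); pl=ph*[1,1,0]+[0,0,.04]
P=[ph,ph+[0,0,.024],pl,pl+[0,0,.024]]
for f,fn,(x0,y0,x1,y1),k in [(t,'p1',(225,135,265,180),14),(s,'p2',(195,165,235,220),11)]:
    im=cv2.resize(f['pixels'][y0:y1,x0:x1,::-1],None,fx=k,fy=k,interpolation=cv2.INTER_NEAREST)
    q=proj(f,P); print(fn,q)
    for (u,v),c in zip(q,[(0,255,0),(0,255,255),(255,0,0),(255,0,255)]): cv2.circle(im,(int((u+.5-x0)*k),int((v+.5-y0)*k)),5,c,2)
    cv2.imwrite('pics/'+fn+'.png',im)
```

```text
p1 [[242.73 161.53]
 [242.51 160.15]
 [243.48 166.26]
 [243.29 165.02]]
p2 [[215.38 184.58]
 [214.99 178.98]
 [216.73 204.05]
 [216.37 198.9 ]]
```

View pics/p1.png

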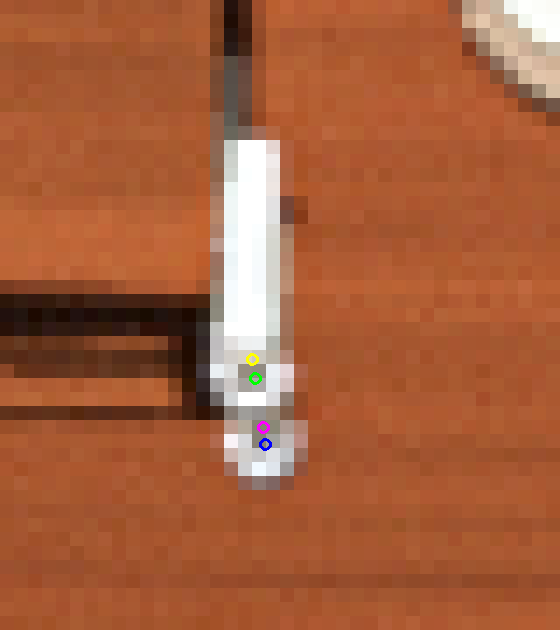

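View pics/p2.png

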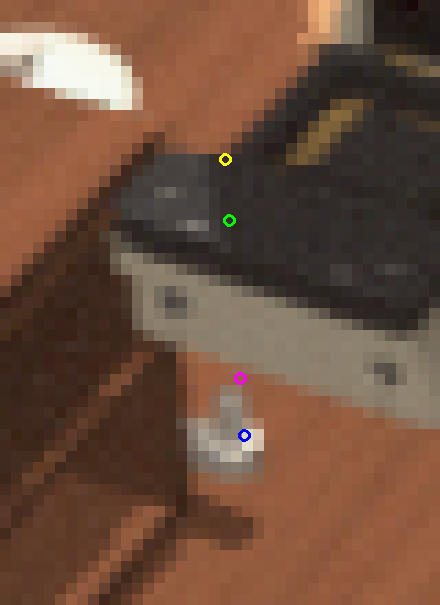

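Run:
```python
from h import *
s=load('side14');t=load('top14')
for f,fn,(x0,y0,x1,y1),k in [(t,'d1',(320,155,365,255),6),(s,'d2',(250,120,345,195),8)]:
    im=cv2.resize(f['pixels'][y0:y1,x0:x1,::-1],None,fx=k,fy=k,interpolation=cv2.INTER_NEAREST)
    cv2.imwrite('pics/'+fn+'.png',im)
```

```text
(no output)
```

View pics/d1.png

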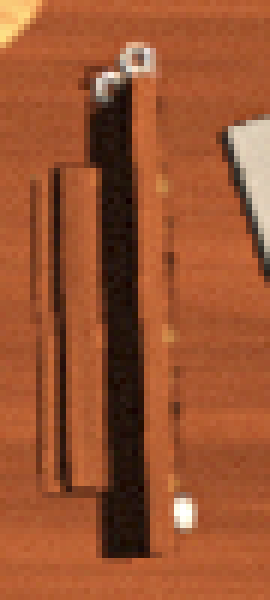

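View pics/d2.png

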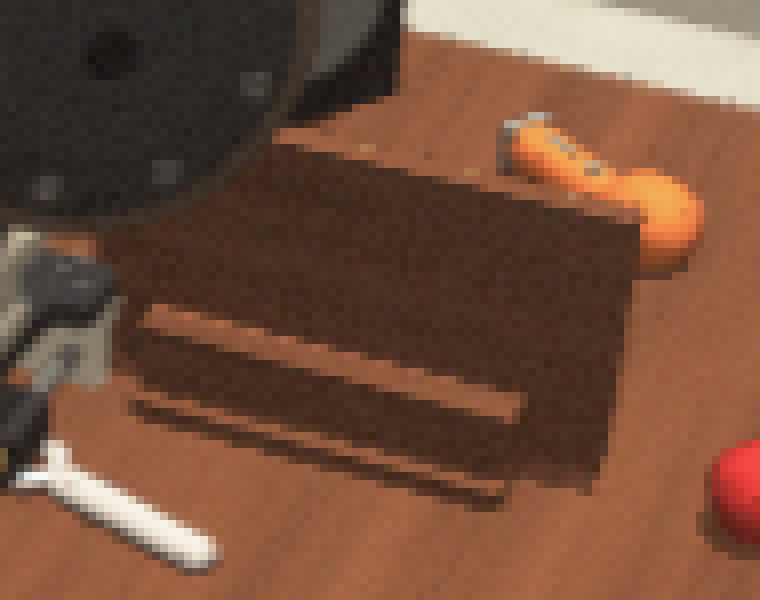

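```bash
python3 - <<'E'
from h import *
np.set_printoptions(precision=4,suppress=True)
t=load('top14'); s=load('side14')
A=lambda x,y:(320+x/6-.5,155+y/6-.5)
a=onz(t,*A(144,79),.162); b=onz(t,*A(162,556),.162); e=onz(t,*A(138,60),.144)
print(a,b,np.linalg.norm(a-b),'dir',np.degrees(np.arctan2(*(a-b)[[1,0]])),'mid',(a+b)/2,'eye',e)
B=lambda x,y:(250+x/8-.5,120+y/8-.5)
print(onz(s,*B(640,222),.162))
E
python3 plan.py 0.466 -0.39 0.25 92
```

```text
[ 0.6013 -0.3859  0.162 ] [ 0.3287 -0.3907  0.162 ] 0.2726678980229695 dir 0.988286876552706 mid [ 0.465  -0.3883  0.162 ] eye [ 0.616  -0.3862  0.144 ]
[ 0.329 -0.384  0.162]
now [0.4661 0.1148 0.237 ] jaw dir deg 88.98 q6 -2.25 t 25.3
row [-0.0115 -0.0089 -0.5047] [-0.0528 -0.003   0.0017] rows>= 8.1
```

```bash
python3 -m crank '[[-0.012,-0.001,-0.06,-0.005,0,0,0.6],[-0.012,-0.002,-0.12,-0.01,0,0,0.6],[-0.012,-0.003,-0.18,-0.015,0,0,0.6],[-0.012,-0.004,-0.24,-0.02,0,0,0.6],[-0.012,-0.005,-0.3,-0.03,0,0,0.6],[-0.012,-0.007,-0.36,-0.035,0,0,0.6],[-0.012,-0.008,-0.42,-0.035,0,0,0.6],[-0.012,-0.009,-0.48,-0.035,0,0,0.6],[-0.012,-0.009,-0.503,-0.035,0,0,0.6],[-0.012,-0.009,-0.503,-0.035,0,0,0.6]]' 40;python3 plan.py 0.466 -0.3885 0.13 91
```

```text
t: 26.55
eef_pos: [0.4652, -0.3897, 0.2484]
ee_rot: [2.252, 1.568, -2.446]
force: [-0.2, 0.9, -0.6]
width: 0.0531
now [ 0.4652 -0.3897  0.2484] jaw dir deg 90.82 q6 -1.18 t 26.55
row [ 0.1184 -0.0011  0.0014] [-0.0032 -0.0017 -0.0022] rows>= 1.9
```

```bash
python3 -m crank '[[0.05,-0.001,0.0014,-0.003,0,-0.002,0.6],[0.09,-0.001,0.0014,-0.003,0,-0.002,0.6],[0.118,-0.001,0.0014,-0.003,0,-0.002,0.6],[0.118,-0.001,0.0014,-0.003,0,-0.002,0.6]]';  python3 - <<'E'
from h import *
s=snap('side','side16')
cv2.imwrite('pics/g16.png',cv2.resize(s['pixels'][90:200,240:360,::-1],None,fx=5,fy=5))
print(get_state()['eef_pos'],get_state()['force'])
E
```

```text
t: 27.05
eef_pos: [0.4658, -0.3854, 0.1302]
ee_rot: [1.901, 1.569, -2.79]
force: [-0.8, -0.1, 1.1]
width: 0.0528
[ 0.46696641 -0.38625115  0.13225063] [ 0.03447203 -0.01518633  0.94566995]
```

View pics/g16.png

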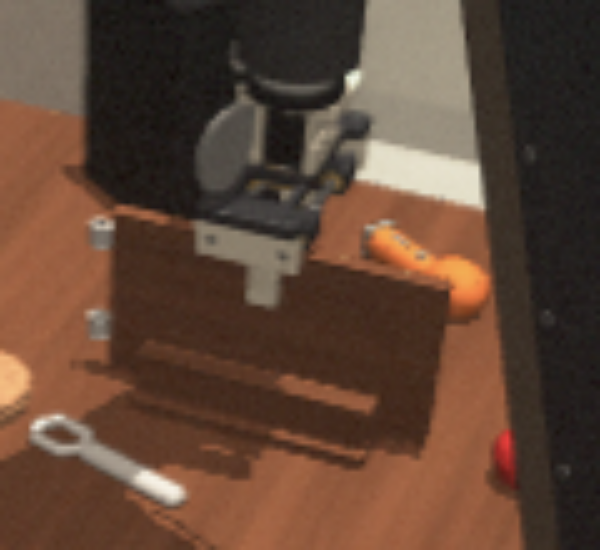

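```bash
python3 -m crank '[[0,0,0,0,0,0,0],[0,0,0,0,0,0,0],[0,0,0,0,0,0,0],[0,0,0,0,0,0,0],[0,0,0,0,0,0,0],[0,0,0,0,0,0,0]]' 45;  python3 - <<'E'
from h import *
s=get_state();print(s['eef_pos'],s['force'],s['width'],s['moment'])
E
```

```text
t: 27.85
eef_pos: [0.4675, -0.3873, 0.1334]
ee_rot: [-2.343, 1.566, -0.752]
force: [-1.7, -0.9, 2.3]
width: 0.0158
[ 0.46750259 -0.38733683  0.133376  ] [-1.73434733 -0.91293514  2.30362551] 0.01582251306298825 [-0.19486239  0.32372292 -0.08559885]
```

```bash
python3 -m crank '[[-0.005,0,0,0,0,0,0],[-0.01,0,0,0,0,0,0],[-0.02,0,0,0,0,0,0],[-0.03,0,0,0,0,0,0],[-0.04,0,0,0,0,0,0],[-0.05,0,0,0,0,0,0],[-0.06,0,0,0,0,0,0],[-0.06,0,0,0,0,0,0]]';  python3 - <<'E'
from h import *
s=get_state();print(s['eef_pos'],s['force'],s['width'],s['moment'])
s=snap('side','side17');t=snap('top','top17')
cv2.imwrite('pics/g17.png',cv2.resize(s['pixels'][70:200,240:360,::-1],None,fx=4.5,fy=4.5))
cv2.imwrite('pics/g18.png',cv2.resize(t['pixels'][140:270,260:400,::-1],None,fx=4.5,fy=4.5))
E
```

```text
t: 28.85
eef_pos: [0.4677, -0.3872, 0.1942]
ee_rot: [-2.245, 1.564, -0.653]
force: [1.4, -0.4, -3.3]
width: 0.0158
[ 0.4676917  -0.38716972  0.1941805 ] [ 1.38221091 -0.41112722 -3.33273512] 0.015826074716964397 [-6.79744495e-05 -4.73130488e-02  6.71065147e-03]
```

View pics/g17.png

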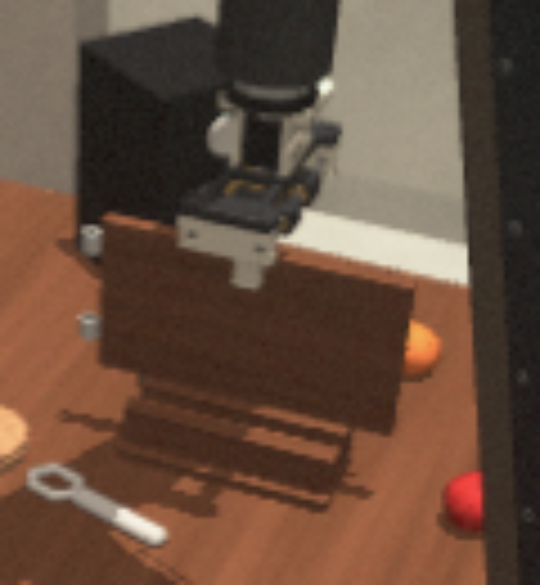

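View pics/g18.png

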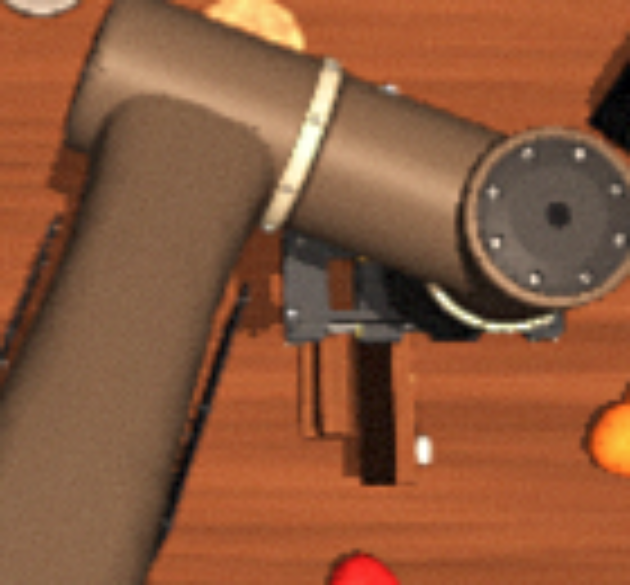

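```bash
python3 plan.py 0.4795 -0.12 0.1735 90.9
```

```text
now [ 0.4671 -0.3868  0.1929] jaw dir deg 91.16 q6 -1.18 t 28.95
row [ 0.0187 -0.0177  0.2665] [ 0.0045 -0.0029  0.0034] rows>= 4.3
```

```bash
python3 -m crank '[[0,-0.002,0.03,0,0,0,0],[0,-0.004,0.065,0,0,0,0],[0,-0.006,0.1,0,0,0,0],[0,-0.008,0.135,0,0,0,0],[0,-0.011,0.17,0,0,0,0],[0,-0.013,0.205,0,0,0,0],[0.005,-0.016,0.24,0.004,-0.003,0.003,0],[0.01,-0.018,0.26,0.004,-0.003,0.003,0],[0.0187,-0.018,0.2665,0.004,-0.003,0.003,0],[0.0187,-0.018,0.2665,0.004,-0.003,0.003,0]]';  python3 - <<'E'
from h import *
s=get_state();print(s['eef_pos'],s['force'],s['width'],R.from_euler('xyz',s['ee_rot']).as_matrix().round(4))
s=snap('side','side18');t=snap('top','top18')
cv2.imwrite('pics/g19.png',cv2.resize(s['pixels'][100:260,170:330,::-1],None,fx=3.7,fy=3.7,interpolation=0))
cv2.imwrite('pics/g20.png',cv2.resize(t['pixels'][130:270,220:320,::-1],None,fx=4.2,fy=4.2,interpolation=0))
E
```

```text
t: 30.2
eef_pos: [0.4791, -0.1201, 0.1726]
ee_rot: [1.779, 1.569, -2.916]
force: [-0.3, -0.5, -2.8]
width: 0.0158
[ 0.47911863 -0.12008669  0.17258549] [-0.2524545  -0.52869152 -2.83834352] 0.01581950840610316 [[-1.500e-03 -9.999e-01 -1.690e-02]
 [-4.000e-04 -1.690e-02  9.999e-01]
 [-1.000e+00  1.500e-03 -3.000e-04]]
```

View pics/g19.png

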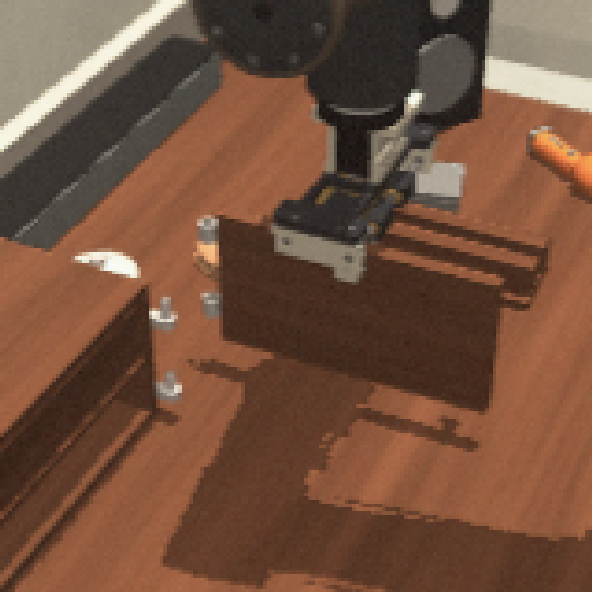

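View pics/g20.png

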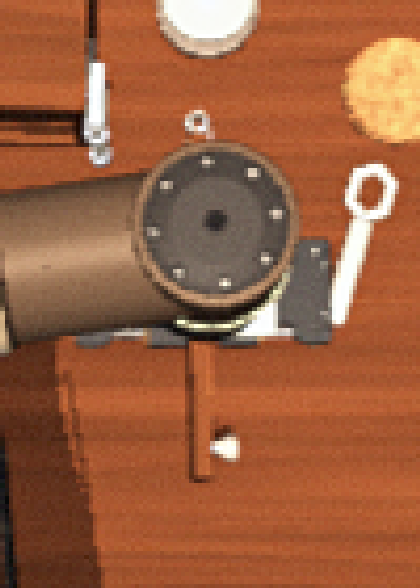

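```bash
cat > ov.py <<'E'
from h import *
import sys
def ov(sn,tn,eye,pin,ks=9,kt=12,sb=(205,150,235,215),tb=(225,145,290,180)):
    s=load(sn);t=load(tn)
    P=[eye+[0,0,.108],eye+[0,0,.088],eye+[0,0,.02],eye,pin+[0,0,.112],pin+[0,0,.088],pin+[0,0,.024],pin]
    for f,fn,(x0,y0,x1,y1),k in [(t,'ovt',tb,kt),(s,'ovs',sb,ks)]:
        im=cv2.resize(f['pixels'][y0:y1,x0:x1,::-1],None,fx=k,fy=k,interpolation=cv2.INTER_NEAREST)
        for i,(u,v) in enumerate(proj(f,P)):
            c=[(0,255,0),(0,255,255),(0,255,0),(0,255,255),(255,0,255),(255,0,0),(255,0,255),(255,0,0)][i]
            cv2.circle(im,(int((u+.5-x0)*k),int((v+.5-y0)*k)),4,c,1)
        cv2.imwrite('pics/'+sn+fn+'.png',im)
E
python3 - <<'E'
from ov import *
ov('side18','top18',np.array([.6275,-.1185,.0752]),np.array([.628,-.037,.04]),sb=(205,150,240,215))
E
```

```text
(no output)
```

View pics/side18ovt.png

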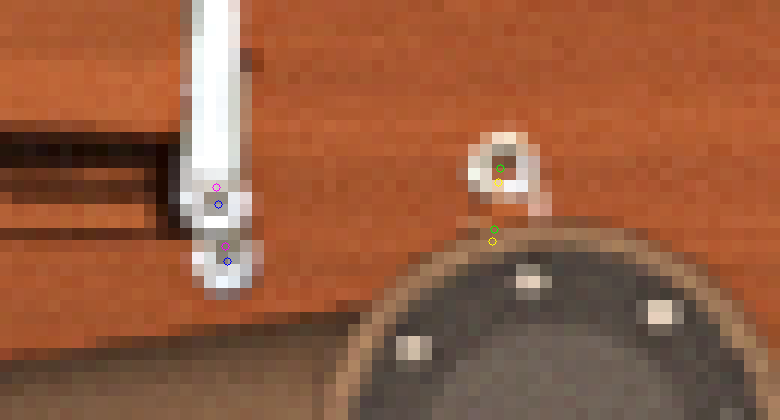

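View pics/side18ovs.png

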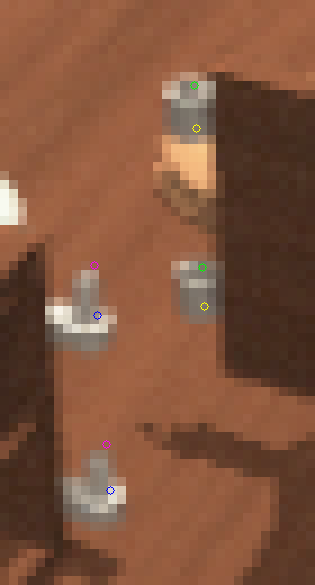

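```bash
python3 -m crank '[[0,0,0.015,0,0,0,0],[0,-0.0005,0.03,0,0,0,0],[0,-0.001,0.045,0,0,0,0],[0,-0.001,0.06,0,0,0,0],[0,-0.0014,0.075,0,0,0,0],[0,-0.0014,0.083,0,0,0,0],[0,-0.0014,0.083,0,0,0,0],[0,-0.0014,0.083,0,0,0,0]]';  python3 - <<'E'
from ov import *
s=get_state();print(s['eef_pos'],s['force'],s['moment'],s['width'],R.from_euler('xyz',s['ee_rot']).as_matrix().round(4))
snap('side','side19');snap('top','top19')
e=s['eef_pos']+[.1485,.0015,-.0974]
ov('side19','top19',e,np.array([.628,-.037,.04]),sb=(185,150,235,215),tb=(220,140,270,180))
E
```

```text
t: 31.3
eef_pos: [0.4798, -0.0373, 0.1735]
ee_rot: [-2.432, 1.57, -0.845]
force: [-0.4, -1.0, -3.2]
width: 0.0157
[ 0.47984776 -0.03727398  0.17349654] [-0.42659054 -0.95715827 -3.24033672] [ 0.0229924  -0.01027485 -0.02863696] 0.015708127274465716 [[ 3.000e-04 -9.999e-01 -1.640e-02]
 [-3.000e-04 -1.640e-02  9.999e-01]
 [-1.000e+00 -3.000e-04 -3.000e-04]]
```

View pics/side19ovt.png

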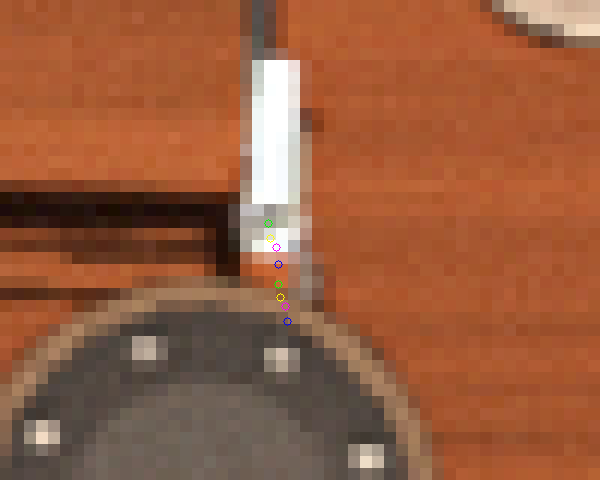

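View pics/side19ovs.png

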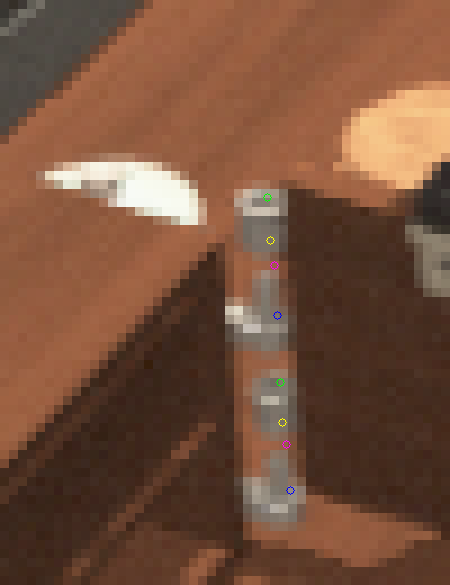

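```bash
python3 -m crank '[[0,0.0005,0.001,0,0,0,0],[0.004,0.0005,0.001,0,0,0,0],[0.008,0.0005,0.001,0,0,0,0],[0.012,0.0005,0.001,0,0,0,0],[0.014,0.0005,0.001,0,0,0,0],[0.015,0.0005,0.001,0,0,0,0],[0.016,0.0005,0.001,0,0,0,0],[0.016,0.0005,0.001,0,0,0,0]]';  python3 - <<'E'
from ov import *
s=get_state();print(s['eef_pos'],s['force'],s['moment'],s['width'])
snap('side','side20');snap('top','top20')
e=s['eef_pos']+[.1485,.0015,-.0974]
ov('side20','top20',e,np.array([.628,-.037,.04]),sb=(185,150,235,215),tb=(220,140,270,180))
E
```

```text
t: 32.4
eef_pos: [0.4794, -0.0361, 0.1576]
ee_rot: [-1.942, 1.57, -0.355]
force: [0.4, 0.1, -4.1]
width: 0.0159
[ 0.47941155 -0.03611366  0.15756242] [ 0.44569433  0.12685406 -4.12110878] [ 0.01046647  0.03098783 -0.0261598 ] 0.01594075109620586
```

View pics/side20ovs.png

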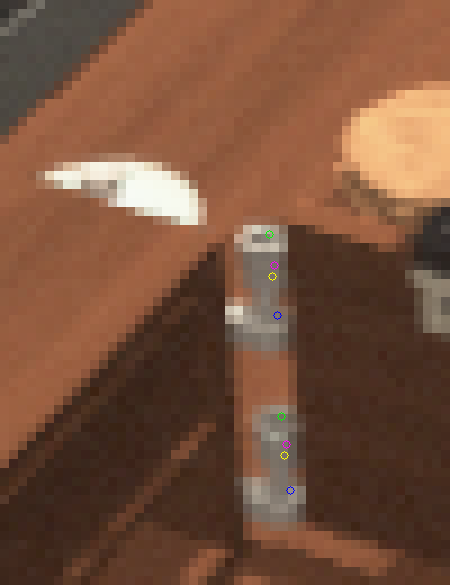

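```bash
python3 -m crank '[[0.002,0,0,0,0,0,0],[0.004,0,0,0,0,0,0],[0.006,0,0,0,0,0,0],[0.008,0,0,0,0,0,0],[0.008,0,0,0,0,0,0]]';  python3 - <<'E'
from ov import *
s=get_state();print(s['eef_pos'],s['force'],s['moment'],s['width'])
E
```

```text
t: 33.12
eef_pos: [0.4793, -0.0362, 0.1493]
ee_rot: [-2.634, 1.57, -1.047]
force: [-0.5, 0.7, -2.2]
width: 0.0159
[ 0.47931382 -0.03615718  0.14933745] [-0.47074588  0.70468106 -2.24953278] [-0.00231996 -0.01362118  0.01627454] 0.015877773599695735
```

```bash
python3 -m crank '[[0.002,0,0,0,0,0,0],[0.004,0,0,0,0,0,0],[0.006,0,0,0,0,0,0],[0.008,0,0,0,0,0,0],[0.009,0,0,0,0,0,0],[0.01,0,0,0,0,0,0],[0.01,0,0,0,0,0,0]]';  python3 - <<'E'
from ov import *
s=get_state();print(s['eef_pos'],s['force'],s['moment'],s['width'])
E
```

```text
t: 34.0
eef_pos: [0.4794, -0.0361, 0.1395]
ee_rot: [-2.199, 1.57, -0.612]
force: [0.3, 0.0, -3.6]
width: 0.016
[ 0.47936728 -0.03614902  0.13947492] [ 0.27864476  0.04267184 -3.58765429] [-0.03146703 -0.03011808  0.00455459] 0.016038535522887917
```

```bash
python3 -m crank '[[0.001,0,0,0,0,0,0],[0.002,0,0,0,0,0,0],[0.003,0,0,0,0,0,0],[0.003,0,0,0,0,0,0]]';  python3 - <<'E'
from ov import *
s=get_state();print(s['eef_pos'],s['force'],s['moment'],s['width'])
snap('side','side21');snap('top','top21')
e=s['eef_pos']+[.1485,.0015,-.0974]
ov('side21','top21',e,np.array([.628,-.037,.04]),sb=(185,150,235,215),tb=(220,140,270,180))
E
```

```text
t: 34.5
eef_pos: [0.4795, -0.0362, 0.1369]
ee_rot: [-1.844, 1.57, -0.257]
force: [-2.9, 0.6, 2.1]
width: 0.0159
[ 0.47950321 -0.03618586  0.13688858] [-2.85910882  0.59209519  2.10263386] [0.01177378 0.6029627  0.01099734] 0.015852622673479033
```

View pics/side21ovs.png

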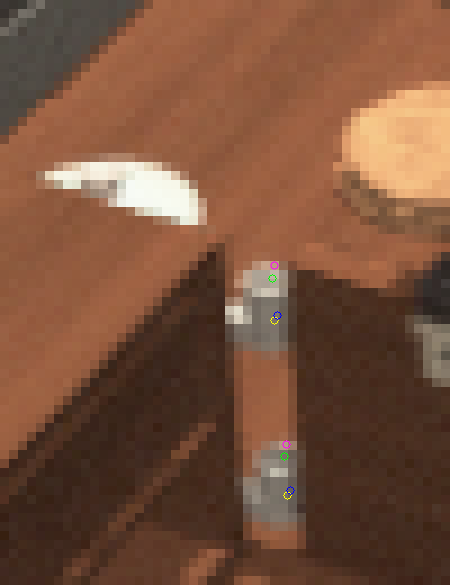

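```bash
python3 -m crank '[[0,0,0,0,0,0,0.3],[0,0,0,0,0,0,0.4],[0,0,0,0,0,0,0.5],[0,0,0,0,0,0,0.5],[-0.02,0,0,0,0,0,0.5],[-0.06,0,0,0,0,0,0.5],[-0.11,0,0,0,0,0,0.5],[-0.11,0,0,0,0,0,0.5]]';  python3 - <<'E'
from ov import *
s=get_state();print(s['eef_pos'],s['force'],s['moment'],s['width'])
s=snap('side','side22');t=snap('top','top22')
cv2.imwrite('pics/g22.png',cv2.resize(s['pixels'][100:260,150:330,::-1],None,fx=3.7,fy=3.7,interpolation=0))
cv2.imwrite('pics/g23.png',cv2.resize(t['pixels'][130:270,200:320,::-1],None,fx=4.2,fy=4.2,interpolation=0))
E
```

```text
t: 35.6
eef_pos: [0.4816, -0.0358, 0.2505]
ee_rot: [-1.447, 1.563, 0.141]
force: [0.0, 0.5, -0.7]
width: 0.0442
[ 0.48160671 -0.03580646  0.25052776] [ 0.02782402  0.48558461 -0.71294812] [ 0.06829837  0.01228295 -0.01676974] 0.044161224112113574
```

View pics/g22.png

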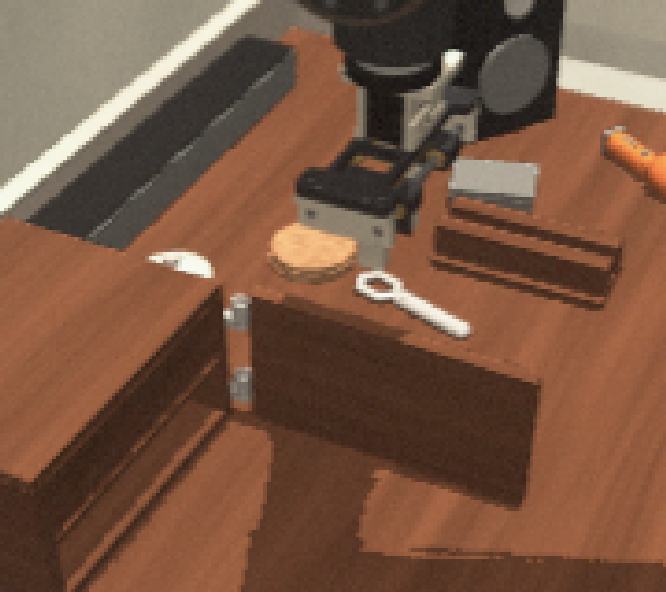

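View pics/g23.png

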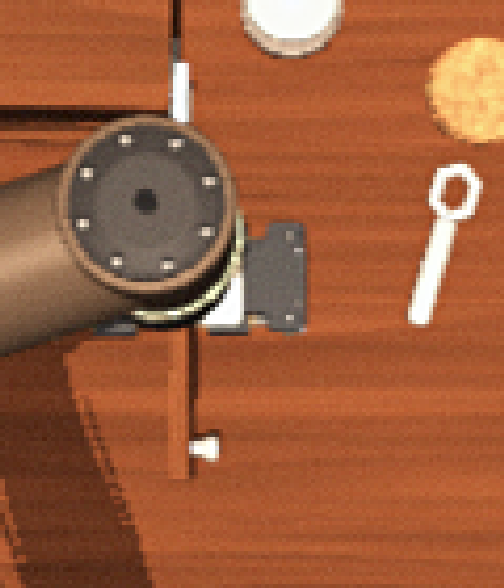

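```bash
python3 -m crank '[[0,0.02,-0.04,0,0,0,0],[0,0.045,-0.08,0,0,0,0],[0,0.0516,-0.085,0,0,0,0],[0.04,0.0516,-0.085,0,0,0,0],[0.09,0.0516,-0.085,0,0,0,0],[0.13,0.0516,-0.085,0,0,0,0],[0.13,0.0516,-0.085,0,0,0,0]]' 30;  cat > sw.py <<'E'
from h import *
import sys
np.set_printoptions(precision=4,suppress=True)
H=np.array([.6285,-.036]); r=.2
s=get_state();M=R.from_euler('xyz',s['ee_rot']).as_matrix(); print(s['eef_pos'],s['force'],s['width'],s['t'])
def at(phi):
    a=np.radians(phi);u=np.array([np.cos(a),np.sin(a)]);n=np.array([np.cos(a+np.pi/2),np.sin(a+np.pi/2)])
    h=.021*abs(n[1])+.0095*abs(n[0]); return H+r*u+(.008+h)*n
for p in map(float,sys.argv[1:]):
    q=at(p); d=np.r_[q,.118]-s['eef_pos']; print(p,q,M.T@d)
E
python3 sw.py 180 175 170 165 160 155 150
```

```text
t: 36.58
eef_pos: [0.4267, -0.1219, 0.1137]
ee_rot: [1.692, 1.564, -3.005]
force: [-0.6, 0.9, 0.5]
width: 0.0001
[ 0.4267 -0.1219  0.1137] [-0.5559  0.9022  0.533 ] 0.00010963306301120849 36.575
180.0 [ 0.4285 -0.065 ] [-0.0044 -0.0027  0.0569]
175.0 [ 0.4267 -0.0482] [-0.0044 -0.0012  0.0737]
170.0 [ 0.4263 -0.0311] [-0.0044 -0.001   0.0908]
165.0 [ 0.4274 -0.0139] [-0.0044 -0.0024  0.108 ]
160.0 [0.43   0.0033] [-0.0045 -0.0053  0.1252]
155.0 [0.4341 0.0204] [-0.0045 -0.0097  0.1422]
150.0 [0.4398 0.0372] [-0.0046 -0.0157  0.1589]
```

```bash
python3 -m crank '[[-0.004,-0.002,0.03,0,0,0,0],[-0.004,-0.0025,0.05,0,0,0,0],[-0.004,-0.0027,0.057,0,0,0,0],[-0.004,-0.002,0.065,0,0,0,0],[-0.0044,-0.0012,0.074,0,0,0,0],[-0.0044,-0.001,0.082,0,0,0,0],[-0.0044,-0.001,0.091,0,0,0,0],[-0.0044,-0.0017,0.0995,0,0,0,0],[-0.0044,-0.0024,0.108,0,0,0,0],[-0.0045,-0.0039,0.1165,0,0,0,0]]'; python3 sw.py 160 155 150 145 140 135 130;  python3 - <<'E'
from h import *
s=snap('side','side24')
cv2.imwrite('pics/g24.png',cv2.resize(s['pixels'][100:280,130:330,::-1],None,fx=3.3,fy=3.3))
E
```

```text
t: 37.83
eef_pos: [0.4313, -0.0049, 0.121]
ee_rot: [-2.14, 1.57, -0.552]
force: [0.3, -0.2, -0.1]
width: 0.0009
[ 0.4313 -0.0049  0.121 ] [ 0.3419 -0.2398 -0.1178] 0.0008692028367478853 37.825
160.0 [0.43   0.0033] [0.003  0.0012 0.0082]
155.0 [0.4341 0.0204] [ 0.003  -0.0033  0.0252]
150.0 [0.4398 0.0372] [ 0.003  -0.0093  0.0419]
145.0 [0.4471 0.0536] [ 0.003  -0.0168  0.0582]
140.0 [0.4559 0.0694] [ 0.003  -0.0258  0.0739]
135.0 [0.4662 0.0845] [ 0.003  -0.0364  0.0888]
130.0 [0.4779 0.0987] [ 0.003  -0.0483  0.1028]
```

View pics/g24.png

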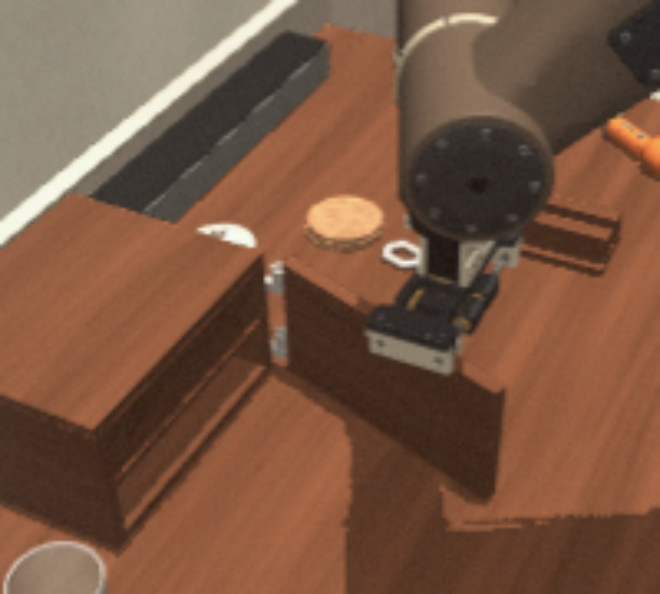

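```bash
python3 -m crank '[[0.002,0.001,0.008,0,0,0,0],[0.003,-0.001,0.017,0,0,0,0],[0.003,-0.0033,0.025,0,0,0,0],[0.003,-0.006,0.0335,0,0,0,0],[0.003,-0.0093,0.042,0,0,0,0],[0.003,-0.013,0.05,0,0,0,0],[0.003,-0.0168,0.0582,0,0,0,0],[0.003,-0.021,0.066,0,0,0,0],[0.003,-0.0258,0.074,0,0,0,0],[0.003,-0.031,0.0815,0,0,0,0]]'; python3 sw.py 140 135 130 125 120 115 110
```

```text
t: 39.12
eef_pos: [0.4612, 0.0771, 0.118]
ee_rot: [-1.966, 1.57, -0.379]
force: [-0.2, -0.8, -0.0]
width: 0.0005
[0.4612 0.0771 0.118 ] [-0.15   -0.8058 -0.0124] 0.0004815958814352625 39.125
140.0 [0.4559 0.0694] [ 0.      0.0055 -0.0076]
135.0 [0.4662 0.0845] [ 0.     -0.0051  0.0073]
130.0 [0.4779 0.0987] [ 0.     -0.017   0.0213]
125.0 [0.491  0.1119] [ 0.     -0.0303  0.0343]
120.0 [0.5054 0.1238] [ 0.     -0.0449  0.046 ]
115.0 [0.5209 0.1345] [ 0.     -0.0606  0.0564]
110.0 [0.5374 0.1437] [ 0.     -0.0773  0.0654]
```

```bash
python3 -m crank '[[0,-0.005,0.0073,0,0,0,0],[0,-0.011,0.0143,0,0,0,0],[0,-0.017,0.0213,0,0,0,0],[0,-0.0236,0.0278,0,0,0,0],[0,-0.0303,0.0343,0,0,0,0],[0,-0.0376,0.04,0,0,0,0],[0,-0.0449,0.046,0,0,0,0],[0,-0.0527,0.051,0,0,0,0],[0,-0.0606,0.0564,0,0,0,0],[0,-0.069,0.061,0,0,0,0]]'; python3 sw.py 110 105 100 97 94 92 90 89
python3 - <<'E'
from h import *
s=snap('side','side25')
cv2.imwrite('pics/g25.png',cv2.resize(s['pixels'][100:280,90:290,::-1],None,fx=3.3,fy=3.3))
E
```

```text
t: 40.38
eef_pos: [0.5294, 0.139, 0.118]
ee_rot: [-1.98, 1.57, -0.393]
force: [0.6, -0.5, 0.3]
width: 0.0002
[0.5294 0.139  0.118 ] [ 0.5834 -0.4741  0.251 ] 0.00024643733415356946 40.375
110.0 [0.5374 0.1437] [ 0.     -0.0081  0.0045]
105.0 [0.5549 0.1513] [ 0.     -0.0257  0.0119]
100.0 [0.5731 0.1573] [ 0.     -0.044   0.0176]
97.0 [0.5843 0.1601] [ 0.     -0.0552  0.0201]
94.0 [0.5957 0.1622] [ 0.     -0.0666  0.0221]
92.0 [0.6033 0.1632] [ 0.     -0.0743  0.023 ]
90.0 [0.611 0.164] [ 0.     -0.082   0.0236]
89.0 [0.6141 0.1643] [ 0.     -0.0851  0.0239]
```

View pics/g25.png

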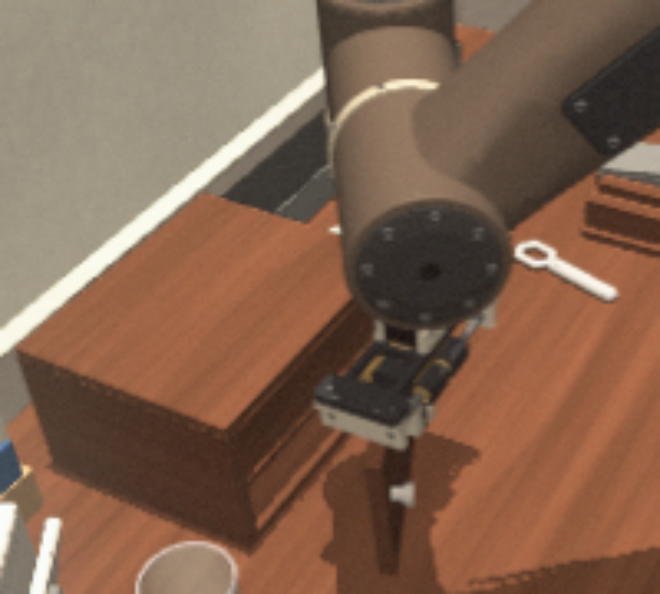

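```bash
python3 -m crank '[[0,-0.008,0.0045,0,0,0,0],[0,-0.017,0.008,0,0,0,0],[0,-0.0257,0.0119,0,0,0,0],[0,-0.035,0.015,0,0,0,0],[0,-0.044,0.0176,0,0,0,0],[0,-0.05,0.019,0,0,0,0],[0,-0.0552,0.0201,0,0,0,0],[0,-0.061,0.021,0,0,0,0],[0,-0.0666,0.0221,0,0,0,0],[0,-0.0715,0.023,0,0,0,0]]'; python3 sw.py 94 92 91 90 89 88
python3 - <<'E'
from h import *
s=snap('side','side26')
cv2.imwrite('pics/g26.png',cv2.resize(s['pixels'][130:280,90:250,::-1],None,fx=4,fy=4))
E
```

```text
t: 41.68
eef_pos: [0.6003, 0.1629, 0.1181]
ee_rot: [-1.922, 1.57, -0.335]
force: [-0.8, -0.1, 0.2]
width: 0.0005
[0.6003 0.1629 0.1181] [-0.8462 -0.0838  0.163 ] 0.0005245730962373026 41.675
94.0 [0.5957 0.1622] [ 0.0001  0.0047 -0.0006]
92.0 [0.6033 0.1632] [ 0.0001 -0.003   0.0003]
91.0 [0.6071 0.1637] [ 0.0001 -0.0068  0.0006]
90.0 [0.611 0.164] [ 0.0001 -0.0107  0.0009]
89.0 [0.6141 0.1643] [ 0.0001 -0.0138  0.0012]
88.0 [0.6173 0.1645] [ 0.0001 -0.017   0.0013]
```

View pics/g26.png

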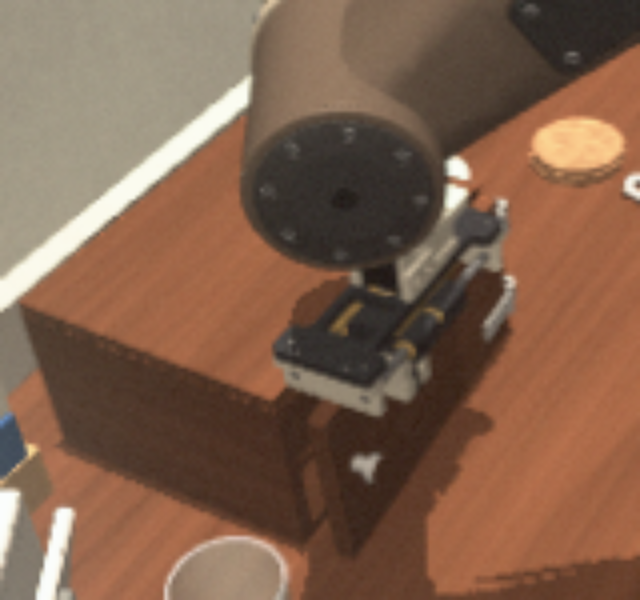

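```bash
python3 -m crank '[[0,-0.003,0.0003,0,0,0,0],[0,-0.005,0.0005,0,0,0,0],[0,-0.007,0.0006,0,0,0,0],[0,-0.009,0.0008,0,0,0,0],[0,-0.009,0.0008,0,0,0,0]]'; python3 -m crank '[[0,-0.001,0,0,0,0,0],[0,-0.002,0,0,0,0,0],[0,-0.003,0,0,0,0,0],[0,-0.003,0,0,0,0,0]]'
python3 - <<'E'
from h import *
print(get_state()['eef_pos'],get_state()['force'])
s=snap('side','side27')
cv2.imwrite('pics/g27.png',cv2.resize(s['pixels'][130:280,90:250,::-1],None,fx=4,fy=4))
E
```

```text
t: 42.35
eef_pos: [0.6091, 0.1638, 0.1181]
ee_rot: [-1.828, 1.57, -0.241]
force: [-0.5, 0.8, -0.5]
width: 0.0004
t: 42.85
eef_pos: [0.612, 0.1638, 0.1181]
ee_rot: [-1.867, 1.57, -0.28]
force: [-0.9, -0.1, 0.0]
width: 0.0006
[0.61204343 0.16383587 0.11806918] [-0.92536127 -0.11868325  0.04383346]
```

View pics/g27.png

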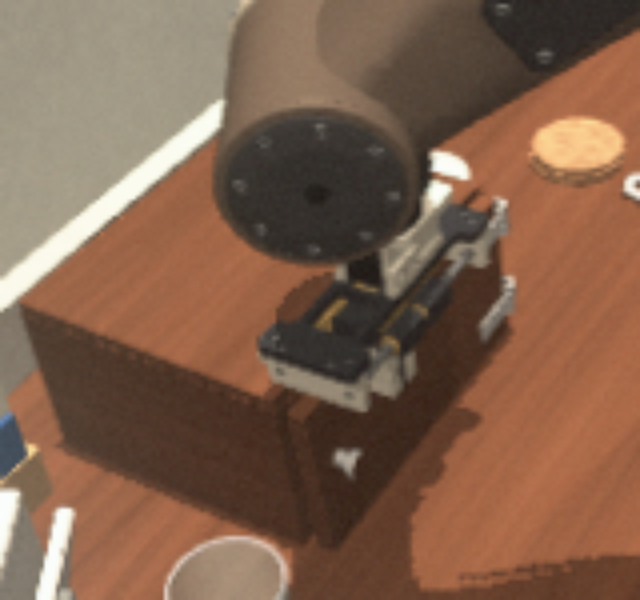

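```bash
python3 -m crank '[[0,-0.001,0,0,0,0,0],[0,-0.002,0,0,0,0,0],[0,-0.002,0,0,0,0,0]]';python3 -m crank '[[0,-0.001,0,0,0,0,0],[0,-0.002,0,0,0,0,0],[0,-0.002,0,0,0,0,0]]'
```

```text
t: 43.28
eef_pos: [0.6141, 0.1639, 0.1181]
ee_rot: [-1.918, 1.57, -0.331]
force: [0.1, -0.2, 0.2]
width: 0.0007
t: 43.65
eef_pos: [0.616, 0.1639, 0.118]
ee_rot: [-2.013, 1.57, -0.426]
force: [0.7, -0.0, -0.7]
width: 0.0005
```

```bash
python3 -m crank '[[0,0.02,0,0,0,0,0],[0,0.07,0,0,0,0,0],[0,0.13,0,0,0,0,0],[-0.05,0.19,0,0,0,0,0],[-0.1,0.2,-0.05,0,0,0,0],[-0.13,0.2,-0.11,0,0,0,0],[-0.13,0.2,-0.17,0,0,0,0],[-0.13,0.2,-0.23,0,0,0,0],[-0.13,0.2,-0.29,0,0,0,0],[-0.13,0.2,-0.29,0,0,0,0]]'
python3 - <<'E'
from h import *
s=snap('side','side28');t=snap('top','top28')
cv2.imwrite('pics/g28.png',cv2.resize(s['pixels'][130:280,90:250,::-1],None,fx=4.5,fy=4,interpolation=0))
cv2.imwrite('pics/g29.png',cv2.resize(t['pixels'][140:190,150:260,::-1],None,fx=7,fy=7,interpolation=0))
E
```

```text
t: 44.9
eef_pos: [0.42, -0.1325, 0.2482]
ee_rot: [-2.114, 1.57, -0.531]
force: [0.6, 0.9, 0.2]
width: 0.0006
```

View pics/g28.png

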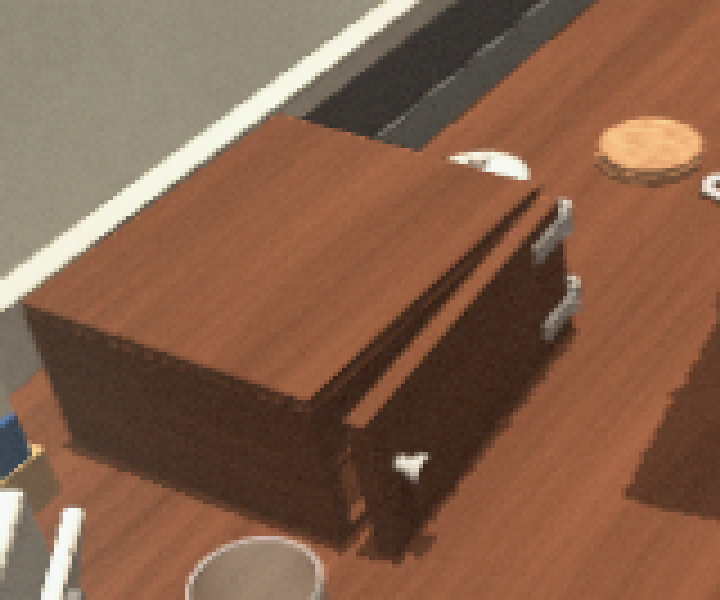

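View pics/g29.png

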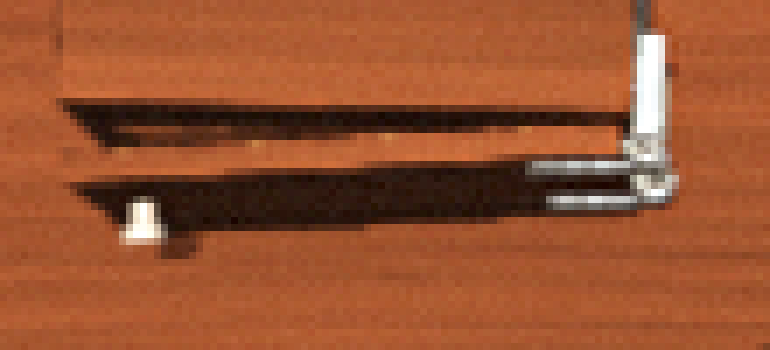

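```bash
python3 -m crank '[[0,0,0.1,0,0,0,0],[0,0,0.16,0,0,0,0],[0,0,0.22,0,0,0,0],[0,-0.02,0.28,0,0,0,0],[0.06,-0.06,0.28,0,0,0,0],[0.13,-0.08,0.28,0,0,0,0],[0.13,-0.1,0.29,0,0,0,0],[0.13,-0.13,0.29,0,0,0,0],[0.13,-0.14,0.29,0,0,0,0],[0.13,-0.14,0.29,0,0,0,0]]'
python3 - <<'E'
from h import *
s=snap('side','side30')
cv2.imwrite('pics/g30.png',cv2.resize(s['pixels'][130:280,90:250,::-1],None,fx=4.5,fy=4,interpolation=0))
E
```

```text
t: 46.25
eef_pos: [0.5556, 0.1639, 0.1179]
ee_rot: [-2.246, 1.571, -0.658]
force: [-0.9, -0.1, 0.4]
width: 0.0005
```

View pics/g30.png

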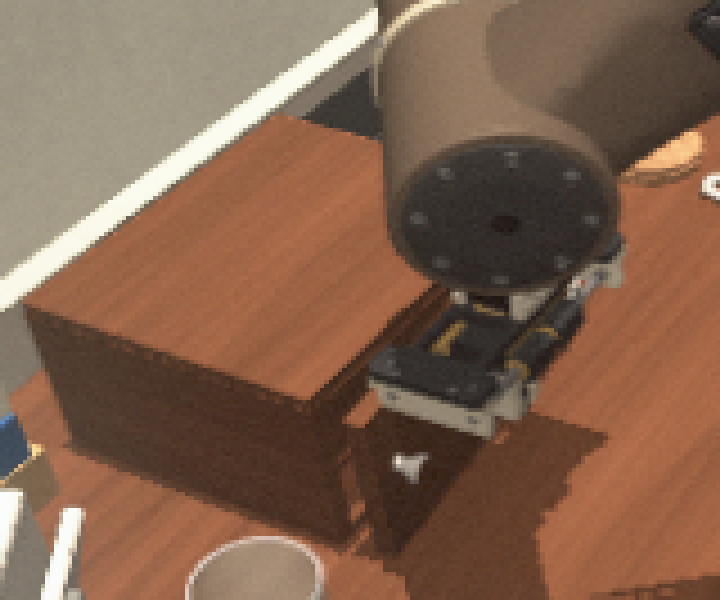

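```bash
python3 -m crank '[[0,-0.01,0,0,0,0,0],[0,-0.02,0,0,0,0,0],[0,-0.03,0,0,0,0,0],[0,-0.034,0,0,0,0,0],[0,-0.038,0,0,0,0,0],[0,-0.042,0,0,0,0,0],[0,-0.045,0,0,0,0,0],[0,-0.048,0,0,0,0,0],[0,-0.051,0,0,0,0,0],[0,-0.053,0,0,0,0,0]]';python3 -m crank '[[0,-0.0015,0,0,0,0,0],[0,-0.003,0,0,0,0,0],[0,-0.0045,0,0,0,0,0],[0,-0.006,0,0,0,0,0],[0,-0.007,0,0,0,0,0],[0,-0.008,0,0,0,0,0],[0,-0.008,0,0,0,0,0]]'
python3 - <<'E'
from h import *
print(get_state()['force'],get_state()['eef_pos'])
s=snap('side','side31')
cv2.imwrite('pics/g31.png',cv2.resize(s['pixels'][130:280,90:250,::-1],None,fx=4.5,fy=4,interpolation=0))
E
```

```text
t: 47.55
eef_pos: [0.6091, 0.1638, 0.118]
ee_rot: [-2.048, 1.57, -0.46]
force: [-0.4, 0.8, 0.1]
width: -0.0
t: 48.42
eef_pos: [0.6164, 0.1639, 0.1179]
ee_rot: [2.169, 1.57, -2.528]
force: [-3.8, 0.9, 2.8]
width: 0.0004
[-3.79431549  0.9256352   2.83024895] [0.61640296 0.16387723 0.11794021]
```

View pics/g31.png

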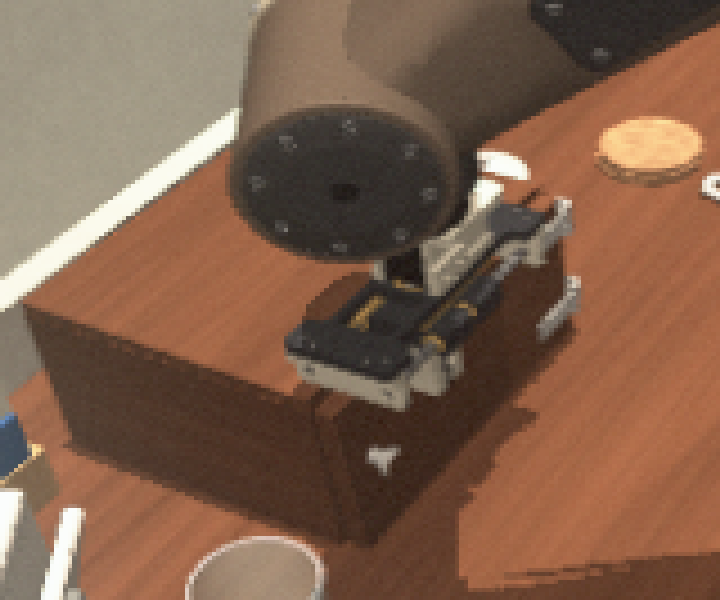

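```bash
python3 -m crank '[[0,0.0005,0,0,0,0,0],[0,0.001,0,0,0,0,0],[0,0.0015,0,0,0,0,0],[0,0.002,0,0,0,0,0],[0,0.0025,0,0,0,0,0],[0,0.003,0,0,0,0,0],[0,0.004,0,0,0,0,0],[0,0.005,0,0,0,0,0],[0,0.006,0,0,0,0,0],[0,0.008,0,0,0,0,0]]'; python3 -m crank '[[0,0.005,0,0,0,0,0],[0,0.01,0,0,0,0,0],[0,0.02,0,0,0,0,0],[0,0.04,0,0,0,0,0],[0,0.06,0,0,0,0,0],[0,0.1,0,0,0,0,0],[-0.06,0.15,0,0,0,0,0],[-0.12,0.19,-0.05,0,0,0,0],[-0.13,0.19,-0.11,0,0,0,0],[-0.13,0.19,-0.17,0,0,0,0]]';python3 -m crank '[[0,0,-0.06,0,0,0,0],[0,0,-0.12,0,0,0,0],[0,0,-0.12,0,0,0,0],[0,0,-0.12,0,0,0,0]]'
python3 - <<'E'
from h import *
s=snap('side','side32');t=snap('top','top32')
cv2.imwrite('pics/g32.png',cv2.resize(s['pixels'][130:280,90:250,::-1],None,fx=4.5,fy=4,interpolation=0))
cv2.imwrite('pics/g33.png',cv2.resize(t['pixels'][140:190,150:260,::-1],None,fx=7,fy=7,interpolation=0))
E
```

```text
t: 49.72
eef_pos: [0.6089, 0.1638, 0.118]
ee_rot: [-2.031, 1.57, -0.444]
force: [-0.0, 0.2, 0.3]
width: 0.0008
t: 50.98
eef_pos: [0.4223, 0.0122, 0.2474]
ee_rot: [-1.224, 1.565, 0.366]
force: [0.8, -0.6, -0.4]
width: 0.0002
t: 51.48
eef_pos: [0.4243, -0.1074, 0.245]
ee_rot: [-1.568, 1.57, 0.018]
force: [-0.1, 0.6, 0.1]
width: 0.0004
```

View pics/g32.png

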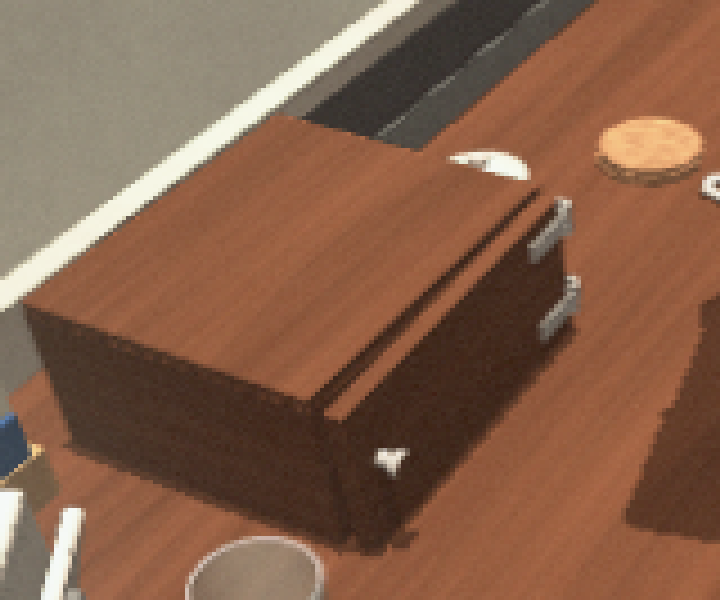

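View pics/g33.png

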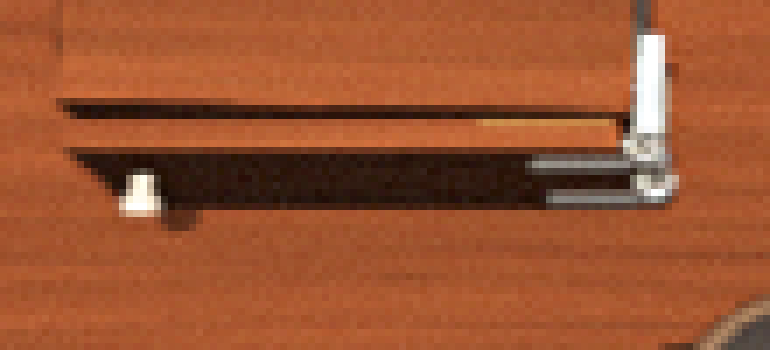

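```bash
cat > ang.py <<'E'
from h import *
import sys
t=load(sys.argv[1]); g=cv2.cvtColor(t['pixels'],cv2.COLOR_RGB2GRAY).astype(float)
C=[];D=[]
for u in range(164,224):
    col=g[140:180,u]; d=np.diff(col)
    def edge(lo,hi):
        k=lo+np.argmin(d[lo:hi]); w=-d[k-1:k+2]; w=np.clip(w,0,None); return 140+.5+(np.arange(k-1,k+2)*w).sum()/w.sum()
    C.append(onz(t,u,edge(10,18),.17)[:2]); D.append(onz(t,u,edge(18,28),.166)[:2])
out=[]
for n,P in (('cab',C),('door',D)):
    P=np.array(P); l=cv2.fitLine(P.astype(np.float32),cv2.DIST_HUBER,0,1e-4,1e-4).ravel(); a=np.arctan(l[0]/l[1]); out.append(a); print(n,'x at y=.11',P[:,0].mean().round(4),'slope',a.round(4),'rms',np.std(P[:,0]-l[2]-(P[:,1]-l[3])*l[0]/l[1]).round(5))
print('open angle rad',out[0]-out[1])
E
python3 ang.py top32; python3 ang.py top28;  python3 - <<'E'
from h import *
t=snap('top','top33')
E
python3 ang.py top33
```

```text
cab x at y=.11 0.6433 slope 0.0127 rms 0.00055
door x at y=.11 0.6219 slope -0.0049 rms 0.00014
open angle rad 0.017581495
cab x at y=.11 0.643 slope 0.0144 rms 0.00057
door x at y=.11 0.6117 slope -0.0575 rms 0.00063
open angle rad 0.07190017
cab x at y=.11 0.6433 slope 0.0126 rms 0.00054
door x at y=.11 0.6219 slope -0.0046 rms 0.00016
open angle rad 0.01720849
```

View pics/side32.png

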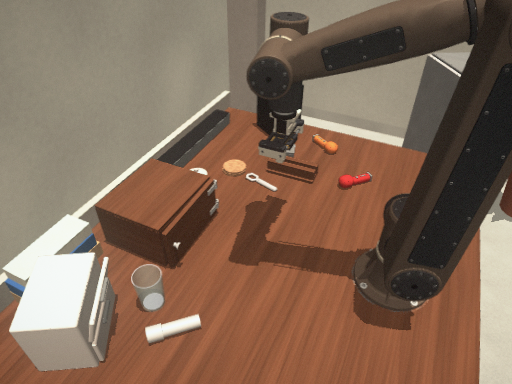

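View pics/top33.png

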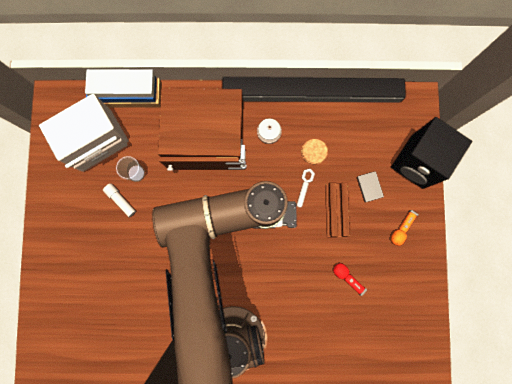

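Run:
```python
from h import *
print(job_done())
```

```text
the job is handed in; nothing more can be done
None
```

The job is handed in at about 51 s of robot time. Both white controllers are in the left bay, and the one remote present is in the right bay. The tray is pushed home and the door is hung on its pintles and swung shut. No second remote showed up in any view, and I left the red and orange look-alikes alone.

- **Items in the tray:** pictures taken before closing showed all three flat in their bays. I could not see them again once the tray was in.
- **Tray home:** I judged this from where the tool stopped, not from a direct reading. The push met a hard stop at about 29 N, with the tool where a fully closed tray should be.
- **Door on the pintles:** as I lowered it, the eyes slid over the pins with no side force, and the load moved onto the hinge at the expected height. The side view shows both eyes on their shoulders.
- **Door shut:** the first attempt failed. After I backed off, the door stood 0.072 rad open, over the 0.06 limit. I pushed it again slowly to its stop and backed off gently. The last two pictures give 0.017 rad open, with no drift between them.
- **Bystanders and arm:** the bystanders look unmoved in the last top picture, and the arm is clear of everything.
- **Camera disagreement:** the side and top cameras disagreed by up to about 7 mm at the cabinet in places. I therefore lined the door up by comparing eyes and pins within the same picture.

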